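# Scrape the chips off the fixture plate

## Robot

A 6-joint arm with a two-finger parallel gripper is mounted at the origin on the work surface; the furniture and walls round the work are solid. World frame = base frame: x ahead of the robot, y to its left, z up, the work surface at z = 0. Lengths are in m, angles in rad, forces in N, time in s.
With the tool pointing down it reaches from about 0.3 to 0.875 m from the base axis. Payload 6.4 kg.
Tool frame: the origin (TCP) lies at the very end of the fingers, on their centre line; the grasp point (between the pads) lies ctrl.grip_point_offset behind it (ctrl.grip_point_offset is the distance from the TCP to the grasp point, in m); z points along the fingers, x is the direction in which the jaws open and shut, and the axes are right-handed (so a half turn about z gives the same grasp; the last joint's range is limited). The gripper opens to 85 mm and grips with 20 to 120 N. Pads are 22 mm wide; open, the fingers measure 114 mm over their backs; the gripper's body (76 mm by 85 mm) begins 54 mm behind the grasp point. The pads swing forward as they close: fully open they stand 13 mm farther back than shut.
Start: joints at [1.038, 0.181, 1.607, -0, 1.354, -0.206], TCP at [0.185, 0.545, 0.202] pointing down, gripper open.
Joint ranges: [-2.99, 2.99], [-0.89, 2.07], [0.3, 2.58], [-1.14, 4.28], [0, 2.63], [-3.12, 3.12]. Speed limits (rad/s): [2.57, 2.57, 3.01, 3.14, 3.14, 3.14].

## Interface

Orientations are given as a unit quaternion [w, x, y, z].
In Python, from bench import get_obs, viewer, workorder, ctrl gives the robot as it stands. The module is installed in compiled form; this text tells all that it offers.
- The arm moves only by the tool move_arm, never from a script. Its argument "increments" is a list of rows, each an object of numbers: "tx", "ty", "tz": the shift along the tool's x, y, z in m; "turn": the turn about the tool's z in degrees. A call has 1 to 20 rows; each row is the pose to reach, as a shift and turn from the pose commanded when the call began, along the tool's axes at that moment; what a row does not reach only later rows make up. A row lasts 1/12 s, in which the tool goes at most 41.7 mm and 7.16 degrees, less where a joint would pass 70% of its speed; a pose out of reach is approached as far as the arm can. A call with a gripper value outside its range is refused whole. "gripper" is the opening, from 0 (shut) to 1 (fully open), set as the call begins (left out, the last holds). The fingers move at their own pace and stop on an object; the grip force is fixed at half the most. Time passes only in rows, so rows that repeat a pose let the fingers close. It gives the time, the measured TCP pose, the force and the opening at its end, in the units of the state.
- get_obs(): the state, without advancing time (a new reading comes with each control period).
- viewer.camera(name): name is "scene" or "top"; returns (picture, depth): 480x640x3 uint8, red, green, blue; 480x640 float32, m along the optical axis (not along the pixel's ray), 0 where there is no reading.
- viewer.get_calibration(name): a dict with "intrinsics" (3x3 intrinsics, pixels), "k1" (the pictures are not rectified: a ray, as slopes to the right and down, at radius r is drawn at 1 + k1 r^2 times it, then the intrinsics apply), "origin" and "attitude" of the camera in the world. Camera axes: x right, y up, looking along -z (the intrinsics and any distortion apply to the point x, -y, -z); pixel columns grow to the right and rows downward; lengths in m; the calibration is good to about 2 mm. A picture is of the moment at which its call begins. get_calibration takes no time and is no camera call.
- workorder.hand_in(): hands the job in, once; it reports no verdict.
The state is a dict: "time_s": time; "q": joint angles; "dq": joint speeds; "joint_efforts": joint torques, N m; "eef_pos": TCP position; "eef_rot": TCP orientation; "wrist_force": force on the tool from outside, world axes, zero at the start; "torque": the same for the moment, N m; "opening": opening from 0.0 (shut) to 1.0 (fully open).
Only numpy, scipy, OpenCV 4.12 (cv2) and the standard library are available. Lean on these libraries where they do the work, as an engineer would, in place of code of your own. Each camera call takes 0.05 s, during which the arm holds its last target.

## Task

Take the scraper out of its slanted rest and use it to push all four loose wood chips off the fixture plate into the trough at the end of the plate, working round the star knob that is fixed on the plate and without the fingers touching the chips. Then stand the scraper back in its rest, leaning as you found it, and let go. Leave the tape roll, the wood block and the spray can where they are.

Things in the scene. Friction and masses are not known exactly. Their poses are not given: they have to be found in the camera images.
- plate: fixed fixture plate, grey laminate on plywood, 180 mm along its x, 240 mm along its y, top 30 mm above the table. Origin: centre of its underside, on the table. A sheet-metal trough runs along its +y end; the other three edges have no wall. Knob and chips are on its top
- trough (a point): middle of the trough floor, at x = 0, y = 154, z = 4 mm of the plate's frame. Inside, the trough runs from the plate's edge at y = 120 mm to y = 189 mm and from x = -96 to 96 mm; its end walls are 28 mm high above the table, its outer wall is 3 mm thick and 52 mm high
- star_knob: star-shaped clamping knob, 48 mm across and 26 mm high, fixed on top of the plate (immovable) near its middle. Origin: centre of its underside
- rest: fixed wooden rest for the scraper: base 110 mm along x, 114 mm along y, 12 mm thick, with two slanted cheeks 12 mm thick, centred at y = -43 and +43 mm, and 74 mm of open space between them for fingers. The scraper stands in it leaning 0.55 rad (31.5 degrees) from vertical, its top towards the rest's -x, its width along the rest's y. Origin: centre of the underside, on the table
- rest_seat (a point): where the middle of the blade's lower edge sits, at x = 20, y = 0, z = 45 mm of the rest's frame. The cheeks' seats are square to the lean; their back bars lie under the scraper's -x face and reach 72 mm along it from here; a lip 10 mm high along the lean stands 10 mm to the +x side of the scraper's mid-plane
- scraper: scraper of 0.2 kg: dark wood grip block 24 mm thick (x), 100 mm wide (y), from z = 32 to 87 mm, with a steel blade 5 mm thick and 100 mm wide in its mid-plane reaching down to z = 0. Both faces are alike. Origin: middle of the blade's lower edge; z points up along the scraper to its top. Grip the wood block across its 24 mm thickness
- chip1: loose chip of sawn softwood, a stepped piece 26x18 mm and 14 mm high (origin: centre of its underside). It lies on the plate at the start, towards the -x side, beside the knob (given in the plate's frame)
- chip2: loose chip of sawn softwood, a stepped piece 26x18 mm and 14 mm high (origin: centre of its underside). It lies on the plate at the start, towards the +x side, beside the knob (given in the plate's frame)
- chip3: loose chip of sawn softwood, a stepped piece 26x18 mm and 14 mm high (origin: centre of its underside). It lies on the plate at the start, behind the knob, towards the plate's -y end, so that the knob stands between it and the trough (given in the plate's frame)
- chip4: loose chip of sawn softwood, a stepped piece 26x18 mm and 14 mm high (origin: centre of its underside). It lies on the plate at the start, between the knob and the trough (given in the plate's frame)
- tape_roll: loose roll of masking tape lying flat, 104 mm across, 25 mm high; leave alone. Origin: centre of the underside
- offcut_d: loose wood block 55x60x48 mm; leave alone. Origin: centre of the underside
- drawer_unit: fixed green-grey cabinet of four small drawers, 168 mm high, 298 mm wide (y), its front 85 mm to the -x side of its origin; one lower drawer stands open. Close beside the plate: keep the gripper clear of it. Origin: centre of the underside
- spray_can: loose standing can, 53 mm across, 199 mm high; leave alone. Origin: centre of the underside

How it is judged:
On the way, in this order (a step that is already met when the one before it is completed fails the run):
1. the scraper is out of its rest, carried clear of it (distance between scraper and rest_seat above 0.1 m), for 0.1 s.
2. all four chips lie in the trough (x of chip1 in the frame of plate between -0.098 and 0.098 m and y of chip1 in the frame of plate between 0.11 and 0.194 m and z of each of chip1, chip2, chip3, chip4 in the frame of plate below 0.029 m and linear speed of each of chip1, chip2, chip3, chip4 below 0.03 m/s and x of chip2 in the frame of plate between -0.098 and 0.098 m and y of chip2 in the frame of plate between 0.11 and 0.194 m and x of chip3 in the frame of plate between -0.098 and 0.098 m and y of chip3 in the frame of plate between 0.11 and 0.194 m and x of chip4 in the frame of plate between -0.098 and 0.098 m and y of chip4 in the frame of plate between 0.11 and 0.194 m), for 0.2 s.
At the end, for the whole second after the job is handed in: All four chips lie at rest in the trough, below the plate's top; the scraper stands at rest in its rest, the middle of its blade edge within 20 mm of the seat point, leaning 0.42 to 0.68 rad from vertical, its width within 0.2 rad of the rest's y (all of step 2 and distance between scraper and rest_seat below 0.02 m and angle between scraper's own z axis and vertical between 0.42 and 0.68 rad and angle between the y axis of scraper and the y axis of rest, either way round below 0.2 rad and linear speed of scraper below 0.03 m/s); the robot touches nothing.
It fails at once if the fingers touch a chip (contact force between the fingers and chip1 above 0.3 N or contact force between the fingers and chip2 above 0.3 N or contact force between the fingers and chip3 above 0.3 N or contact force between the fingers and chip4 above 0.3 N).
It fails at once if the tape roll, wood block or spray can is moved more than 25 mm (distance of any of tape_roll, offcut_d, spray_can from where it was at the start of the episode above 0.025 m).
It also fails if it takes over 72 s, if anything falls off the work surface, if the arm or the gripper's body presses on something with over 40 N, if the wrist force passes 120 N, or if a joint passes its speed limit or range.

## Working session

There is one attempt and no reset: what is moved stays moved. The work goes in short steps, Python scripts to look and compute and a tool call to move; the robot and the scene stay as the last step left them, time stands still between calls to the robot, and variables do not carry over. Pictures are saved under pics/ and viewed, and the job is handed in when it is done.

Besides the shell and the picture viewer there is one more tool, called after "Call:" in YAML: its name, and indented under it one key for each argument. move_arm: Moves the arm, as the interface text tells. Its arguments: {"type":"object","properties":{"increments":{"type":"array"},"gripper":{"type":"number"}},"required":["increments"]}

```bash
mkdir -p pics; ls
cat > h.py <<'E'
import numpy as np, cv2
from bench import get_obs, viewer, workorder, ctrl
from scipy.spatial.transform import Rotation as R
def cal(n):
    c=viewer.get_calibration(n); return c
E
python3 - <<'E'
from h import *
for n in ("scene","top"):
    c=cal(n); print(n,c)
    p,d=viewer.camera(n); cv2.imwrite(f"pics/{n}0.png",p[:,:,::-1]); np.save(f"{n}0.npy",d); np.save(f"{n}0p.npy",p)
print(get_obs()); print(ctrl.grip_point_offset)
E
```

```text
pics
scene {'intrinsics': array([[508.23127886,   0.        , 319.57132723],
       [  0.        , 508.23127886, 230.18234885],
       [  0.        ,   0.        ,   1.        ]]), 'k1': -0.006221005931257199, 'origin': array([ 0.02049848, -0.75514433,  0.62954934]), 'attitude': array([ 0.8271277 ,  0.46070809, -0.16296662, -0.27757829])}
top {'intrinsics': array([[561.68163554,   0.        , 325.79405869],
       [  0.        , 561.68163554, 238.0544364 ],
       [  0.        ,   0.        ,   1.        ]]), 'k1': -0.01601754378236643, 'origin': array([ 0.50545273, -0.02065597,  1.3137562 ]), 'attitude': array([-0.70678002, -0.0096395 ,  0.02065602,  0.70706606])}
{'time_s': 0.1, 'q': array([ 1.03769570e+00,  1.81472851e-01,  1.60791467e+00, -4.45678864e-06,
        1.35382320e+00, -2.06294330e-01]), 'dq': array([ 0.00039948, -0.00063211, -0.00265229, -0.0008352 ,  0.00049324,
       -0.00020172]), 'joint_efforts': array([-3.42421754e-04, -4.45883274e+01, -3.52236485e+01, -3.64920261e-04,
        4.13491638e-03,  1.48514579e-05]), 'eef_pos': array([0.18428079, 0.54408557, 0.20136764]), 'eef_rot': array([ 3.28704126e-04,  8.12717117e-01,  5.82657904e-01, -7.39254261e-04]), 'wrist_force': array([-0.73324034, -0.44871702, -0.23530309]), 'torque': array([-0.0357279 ,  0.07225799,  0.00511679]), 'opening': 0.9991085931580324}
0.0187
```

View pics/scene0.png

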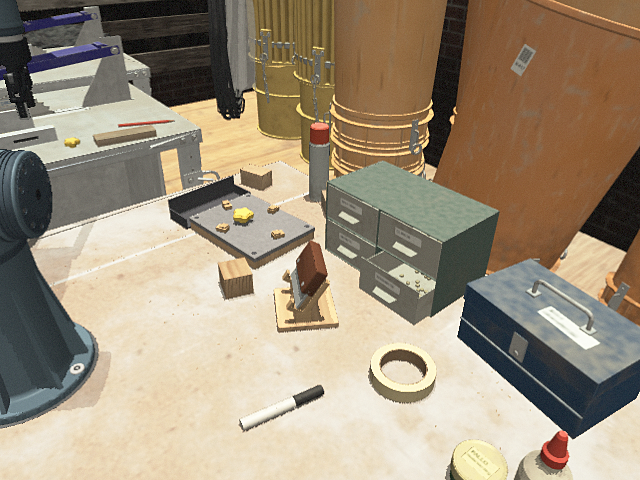

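View pics/top0.png

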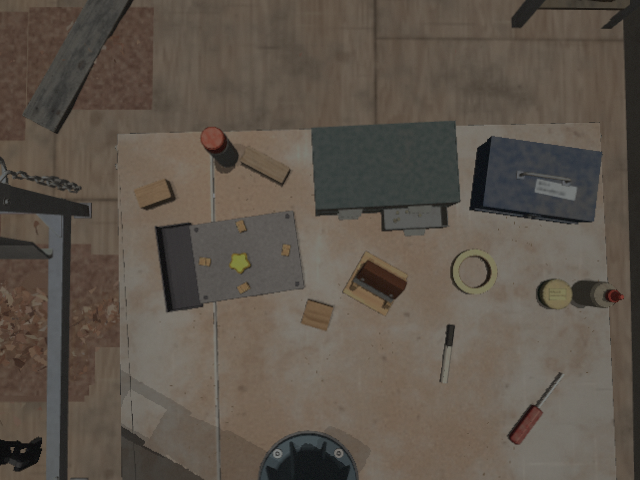

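The scene view shows the plate with its trough at the left end (170–310, 180–260), and the scraper in its rest near (310, 275). The top view shows the plate at (155–303, 212–310), the knob at (239, 262), four chips around it, and the rest at (375, 283). Next I'll enlarge these areas.

```bash
cat >> h.py <<'E'
def unproj(n,u,v,z):
    c=cal(n);K=c['intrinsics'];k=c['k1']
    xd=np.array([(u-K[0,2])/K[0,0],(v-K[1,2])/K[1,1]]);s=xd.copy()
    for _ in range(20): s=xd/(1+k*(s@s))
    a=c['attitude'];Rm=R.from_quat([a[1],a[2],a[3],a[0]]).as_matrix()
    d=Rm@np.array([s[0],-s[1],-1]); o=c['origin']
    return o+d*(z-o[2])/d[2]
def cloud(n,d):
    c=cal(n);K=c['intrinsics'];k=c['k1']
    v,u=np.mgrid[0:480,0:640]
    x=(u-K[0,2])/K[0,0];y=(v-K[1,2])/K[1,1];sx,sy=x,y
    for _ in range(20):
        f=1+k*(sx**2+sy**2);sx,sy=x/f,y/f
    a=c['attitude'];Rm=R.from_quat([a[1],a[2],a[3],a[0]]).as_matrix()
    P=np.stack([sx*d,-sy*d,-d],-1)
    return P@Rm.T+c['origin']
def proj(n,P):
    c=cal(n);K=c['intrinsics'];k=c['k1'];a=c['attitude'];Rm=R.from_quat([a[1],a[2],a[3],a[0]]).as_matrix()
    p=(np.asarray(P)-c['origin'])@Rm; sx=p[...,0]/-p[...,2];sy=-p[...,1]/-p[...,2];f=1+k*(sx**2+sy**2)
    return np.stack([K[0,0]*sx*f+K[0,2],K[1,1]*sy*f+K[1,2]],-1)
E
python3 - <<'E'
from h import *
p=np.load("top0p.npy")[:,:,::-1]
cv2.imwrite("pics/tz1.png",cv2.resize(np.clip(p[200:320,145:310]*1.8,0,255).astype(np.uint8),None,fx=4.8,fy=4.8,interpolation=cv2.INTER_CUBIC))
cv2.imwrite("pics/tz2.png",cv2.resize(np.clip(p[235:335,290:430]*1.8,0,255).astype(np.uint8),None,fx=5.5,fy=5.5,interpolation=cv2.INTER_CUBIC))
q=np.load("scene0p.npy")[:,:,::-1]
cv2.imwrite("pics/sz1.png",cv2.resize(q[220:345,250:370],None,fx=4.8,fy=4.8,interpolation=cv2.INTER_CUBIC))
for n in("top","scene"):
    C=cloud(n,np.load(n+"0.npy")); np.save(n+"C.npy",C)
C=np.load("topC.npy")
for u,v in [(250,282),(180,265),(150,265),(239,262),(375,285),(360,300),(385,270),(240,227)]: print(u,v,C[v,u].round(4), unproj("top",u,v,C[v,u,2]).round(4))
C=np.load("sceneC.npy")
for u,v in [(250,240),(310,265),(298,290)]: print(u,v,C[v,u].round(4))
E
```

```text
250 282 [0.4604 0.1319 0.0302] [0.4604 0.1319 0.0302]
180 265 [0.499  0.2973 0.0053] [0.499  0.2973 0.0053]
150 265 [0.499  0.3666 0.006 ] [0.499  0.3666 0.006 ]
239 262 [0.5059 0.1533 0.0582] [0.5059 0.1533 0.0582]
375 285 [ 0.4558 -0.1465  0.0932] [ 0.4558 -0.1465  0.0932]
360 300 [ 0.4179 -0.12    0.0117] [ 0.4179 -0.12    0.0117]
385 270 [ 0.4885 -0.1659  0.1136] [ 0.4885 -0.1659  0.1136]
240 227 [0.5849 0.1533 0.045 ] [0.5849 0.1533 0.045 ]
250 240 [0.4762 0.0733 0.0298]
310 265 [ 0.4558 -0.1731  0.1126]
298 290 [ 0.4375 -0.1618  0.0587]
```

View pics/tz1.png

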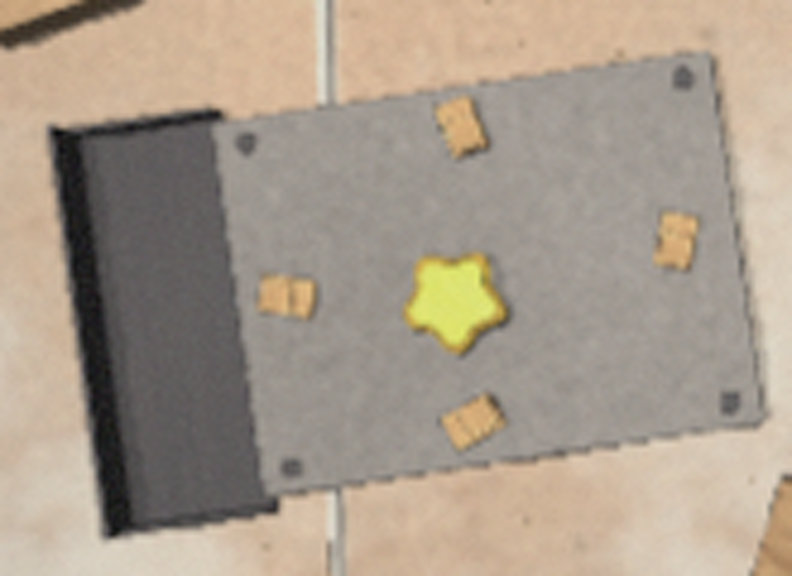

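View pics/tz2.png

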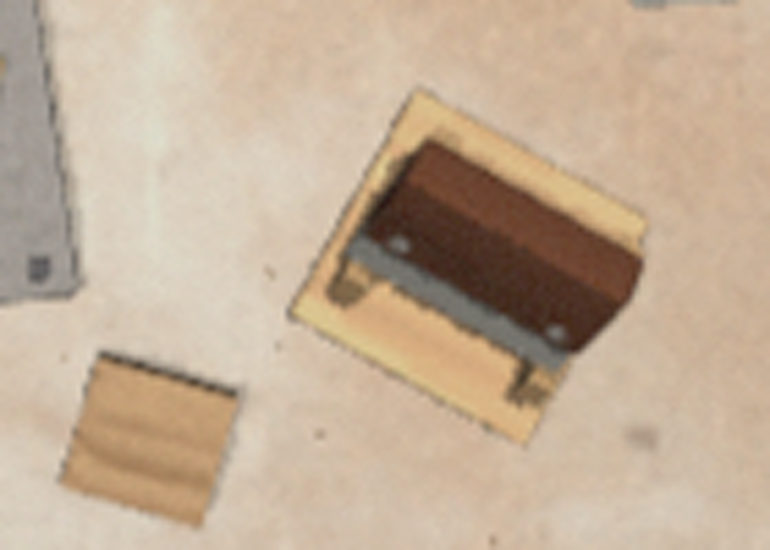

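View pics/sz1.png

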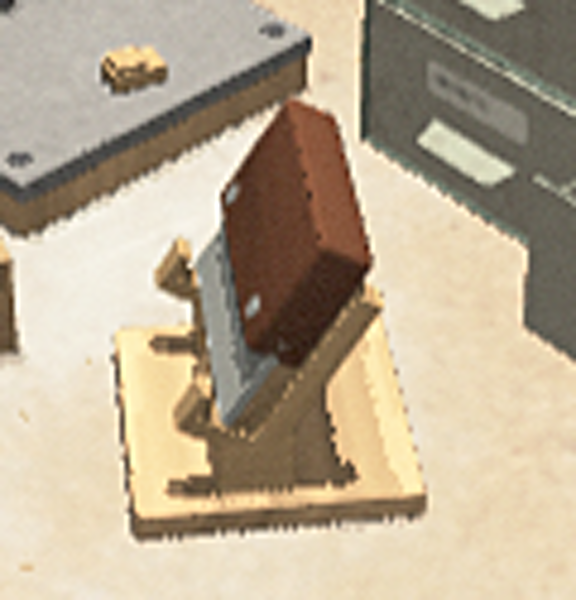

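The zooms show clear corners. In tz1 the plate top runs (215,122)-(712,54)-(765,422)-(265,495), the chips sit at about (462,127), (677,240), (473,421) and (288,297), and the knob is at (456,302). In tz2 the rest base runs (418,88)-(647,215)-(527,445)-(292,315). Next I'll compute frames from these.

```bash
cat > m1.py <<'E'
from h import *
def z1(X,Y,z): return unproj("top",(X+.5)/4.8-.5+145,(Y+.5)/4.8-.5+200,z)
def z2(X,Y,z): return unproj("top",(X+.5)/5.5-.5+290,(Y+.5)/5.5-.5+235,z)
c=[z1(*p,.03) for p in [(215,122),(712,54),(765,422),(265,495)]]  # (+x,+y),(+x,-y),(-x,-y),(-x,+y)
loc=np.array([[90,120],[90,-120],[-90,-120],[-90,120]])/1e3
def fit(c,loc):
    W=np.array(c)[:,:2]; A=W-W.mean(0);B=loc-loc.mean(0)
    th=np.arctan2((B[:,0]*A[:,1]-B[:,1]*A[:,0]).sum(),(B*A).sum()); r=np.array([[np.cos(th),-np.sin(th)],[np.sin(th),np.cos(th)]])
    t=W.mean(0)-r@loc.mean(0); print("fit",t.round(4),round(th,4),"res",((loc@r.T+t-W)*1e3).round(1).tolist()); return t,th,r
pt,pth,pr=fit(c,loc)
# rest base corners z=.012 : rest +x toward lower-left
c=[z2(*p,.012) for p in [(292,315),(527,445),(647,215),(418,88)]]
# +x side: (292,315),(527,445). rest y = z cross x
W=np.array(c)
loc=np.array([[55,-57],[55,57],[-55,57],[-55,-57]])/1e3
rt,rth,rr=fit(c,loc)
E
python3 - <<'E'
from m1 import *
for n,X,Y,z in [("chip2",462,127,.044),("chip3",677,240,.044),("chip1",473,421,.044),("chip4",288,297,.044),("knob",456,302,.056)]:
    w=z1(X,Y,z)[:2]; print(n,w.round(4),((w-pt)@pr*1e3).round(1))
C=np.load("topC.npy")
def pl(w): return ((np.asarray(w)[:2]-pt)@pr*1e3).round(0)
print("seat",(rt+rr@[.02,0]).round(4))
b=[z2(*p,.048) for p in [(100,355),(240,392),(203,527),(60,482)]]; print("block",[pl(x) for x in b])
print("block u155", pl(C[193,155]),C[193,155], "can",pl(C[140,212]),C[140,212],"stick",C[165,265],pl(C[165,265]))
print("cab front corner",[ (C[v,u].round(3),pl(C[v,u])) for u,v in [(318,205),(350,205),(450,200),(348,213),(410,222)]])
# seat & scraper in rest frame via block top points
S=np.load("sceneC.npy")
for (X,Y) in [(290,105),(365,262),(245,350),(225,420),(200,265),(325,130)]:
    u=int(X/4.8+250);v=int(Y/4.8+220);P=S[v,u]; print((X,Y),P.round(4),((P[:2]-rt)@rr*1e3).round(1))
m=C[235:335,290:430].reshape(-1,3); im=np.load("top0p.npy")[235:335,290:430].reshape(-1,3).astype(int)
k=(m[:,2]>.07)&(m[:,2]<.14); q=np.c_[(m[k,:2]-rt)@rr,m[k,2]]*1e3; print(k.sum(),q.min(0),q.max(0)); print(q[q[:,2].argmax()])
E
```

```text
fit [0.5186 0.14  ] 0.1413 res [[0.5, 0.7], [1.7, -0.7], [-1.3, -0.6], [-0.9, 0.6]]
fit [ 0.4574 -0.1554] 2.6388 res [[-0.1, 0.9], [-0.4, -0.2], [-0.4, -2.0], [0.9, 1.3]]
chip2 [0.587  0.1516] [69.4  1.8]
chip3 [0.5338 0.0502] [  2.4 -91. ]
chip1 [0.449  0.1456] [-68.2  15.4]
chip4 [0.5071 0.2327] [ 1.7 93.3]
knob [0.5047 0.1522] [-12.   14.1]
seat [ 0.4399 -0.1458]
block [array([-115., -125.]), array([-138., -179.]), array([-190., -157.]), array([-164., -102.])]
block u155 [171. 183.] [0.6616288  0.34525085 0.04702039] can [235.  16.] [0.74921619 0.18906673 0.19949778] stick [0.72623603 0.0976799  0.04320942] [200. -71.]
cab front corner [(array([ 0.622, -0.023,  0.168]), array([  80., -176.])), (array([ 0.622, -0.088,  0.172]), array([  70., -240.])), (array([ 0.633, -0.294,  0.17 ]), array([  52., -445.])), (array([ 0.61 , -0.087,  0.118]), array([  59., -237.])), (array([ 0.599, -0.238,  0.006]), array([  26., -386.]))]
(290, 105) [ 0.4941 -0.1215  0.1213] [-15.8 -47.4]
(365, 262) [ 0.4617 -0.2108  0.1129] [-30.5  46.5]
(245, 350) [ 0.4232 -0.191   0.0796] [12.8 47.7]
(225, 420) [ 0.4138 -0.1889  0.0493] [22.1 50.3]
(200, 265) [ 0.4603 -0.1067  0.0493] [ 21.  -44.1]
(325, 130) [ 0.4957 -0.1408  0.1176] [-26.5 -31.3]
1030 [-36.80822835 -51.95210407  74.4950332 ] [ 13.82885064  48.70441486 130.53390556]
[-14.69473175 -29.79525172 130.53390556]
```

The measured scraper corners agree with the given model within about 2 mm: the block's x range in the rest frame is −37 to 14, and its top is at z 0.13. The tool stays vertical, so I'll tip the scraper upright with the open fingers before gripping it.

```bash
cat >> m1.py <<'E'
def go(cur,yaw0,tgt,yaw1):
    "cur/tgt world xyz, yaw of tool x (tool down). prints tool increments"
    d=np.array(tgt)-np.array(cur); c,s=np.cos(yaw0),np.sin(yaw0)
    t=-np.degrees(yaw1-yaw0)
    print("tx %.1f ty %.1f tz %.1f mm turn %.1f"%(1e3*(d[0]*c+d[1]*s),1e3*(d[0]*s-d[1]*c),-1e3*d[2],t))
def P(x,y): return pt+pr@np.array([x,y])/1e3
def Q(x,y): return rt+rr@np.array([x,y])/1e3
def st():
    o=get_obs(); q=o['eef_rot']; M=R.from_quat([q[1],q[2],q[3],q[0]]).as_matrix()
    yaw=np.arctan2(M[1,0],M[0,0]); print("t",o['time_s'],"p",o['eef_pos'].round(4),"yaw",round(yaw,4),"tilt",M[:2,2].round(4),"F",o['wrist_force'].round(1),"op",round(o['opening'],3),"q6",o['q'][5].round(2)); return o['eef_pos'],yaw
E
python3 - <<'E'
from m1 import *
p,y=st(); w=Q(-11,-1); print(w); go((.185,.545,.202),y,(*w,.25),rth-np.pi)
E
```

```text
fit [0.5186 0.14  ] 0.1413 res [[0.5, 0.7], [1.7, -0.7], [-1.3, -0.6], [-0.9, 0.6]]
fit [ 0.4574 -0.1554] 2.6388 res [[-0.1, 0.9], [-0.4, -0.2], [-0.4, -2.0], [0.9, 1.3]]
t 0.1 p [0.1843 0.5441 0.2014] yaw 1.244 tilt [-0.0008 -0.0014] F [-0.7 -0.4 -0.2] op 0.999 q6 -0.21
[ 0.46749493 -0.15985059]
tx -576.9 ty 493.8 tz -48.0 mm turn 100.1
```

Call:
move_arm:
  increments:
    - {"tx": -0.577,"ty": 0.494,"tz": -0.048,"turn": 100.1}
    - {"tx": -0.577,"ty": 0.494,"tz": -0.048,"turn": 100.1}
    - {"tx": -0.577,"ty": 0.494,"tz": -0.048,"turn": 100.1}
    - {"tx": -0.577,"ty": 0.494,"tz": -0.048,"turn": 100.1}
    - {"tx": -0.577,"ty": 0.494,"tz": -0.048,"turn": 100.1}
    - {"tx": -0.577,"ty": 0.494,"tz": -0.048,"turn": 100.1}
    - {"tx": -0.577,"ty": 0.494,"tz": -0.048,"turn": 100.1}
    - {"tx": -0.577,"ty": 0.494,"tz": -0.048,"turn": 100.1}
    - {"tx": -0.577,"ty": 0.494,"tz": -0.048,"turn": 100.1}
    - {"tx": -0.577,"ty": 0.494,"tz": -0.048,"turn": 100.1}
    - {"tx": -0.577,"ty": 0.494,"tz": -0.048,"turn": 100.1}
    - {"tx": -0.577,"ty": 0.494,"tz": -0.048,"turn": 100.1}
    - {"tx": -0.577,"ty": 0.494,"tz": -0.048,"turn": 100.1}
    - {"tx": -0.577,"ty": 0.494,"tz": -0.048,"turn": 100.1}
    - {"tx": -0.577,"ty": 0.494,"tz": -0.048,"turn": 100.1}
    - {"tx": -0.577,"ty": 0.494,"tz": -0.048,"turn": 100.1}
    - {"tx": -0.577,"ty": 0.494,"tz": -0.048,"turn": 100.1}
    - {"tx": -0.577,"ty": 0.494,"tz": -0.048,"turn": 100.1}
    - {"tx": -0.577,"ty": 0.494,"tz": -0.048,"turn": 100.1}
    - {"tx": -0.577,"ty": 0.494,"tz": -0.048,"turn": 100.1}

```text
time_s: 1.77
eef_pos: [0.4675, -0.1632, 0.2496]
eef_rot: [0.0, 0.968, -0.251, -0.0]
wrist_force: [0.5, 1.4, 0.5]
opening: 1.0
```

Run:
```python
from m1 import *
p,y=st(); w=Q(-11,-1); go(p,y,(*w,.08),rth-np.pi)
```

```text
fit [0.5186 0.14  ] 0.1413 res [[0.5, 0.7], [1.7, -0.7], [-1.3, -0.6], [-0.9, 0.6]]
fit [ 0.4574 -0.1554] 2.6388 res [[-0.1, 0.9], [-0.4, -0.2], [-0.4, -2.0], [0.9, 1.3]]
t 1.7667 p [ 0.4675 -0.1632  0.2496] yaw -0.5069 tilt [-0.0009  0.0001] F [0.5 1.4 0.5] op 1.0 q6 -0.07
tx -1.7 ty -3.0 tz 169.6 mm turn -0.2
```

Call:
move_arm:
  increments:
    - {"tz": 0.035}
    - {"tz": 0.07}
    - {"tz": 0.1}
    - {"tz": 0.13}
    - {"tz": 0.15}
    - {"tz": 0.165}
    - {"tz": 0.17}
    - {"tz": 0.17}

```text
validation failed for argument at $.in...
```

Run:
```python
from m1 import *
p,y=st(); w=Q(-11,-1); go(p,y,(*w,.08),rth-np.pi)
print(((p[:2]-rt)@rr)*1e3)
im,d=viewer.camera("scene"); cv2.imwrite("pics/s2.png",cv2.resize(im[200:340,240:380,::-1],None,fx=4,fy=4,interpolation=cv2.INTER_CUBIC))
```

```text
fit [0.5186 0.14  ] 0.1413 res [[0.5, 0.7], [1.7, -0.7], [-1.3, -0.6], [-0.9, 0.6]]
fit [ 0.4574 -0.1554] 2.6388 res [[-0.1, 0.9], [-0.4, -0.2], [-0.4, -2.0], [0.9, 1.3]]
t 1.7667 p [ 0.4675 -0.1632  0.2496] yaw -0.5069 tilt [-0.0009  0.0001] F [0.5 1.4 0.5] op 1.0 q6 -0.07
tx -1.7 ty -3.0 tz 169.6 mm turn -0.2
[-12.64941768   1.95833561]
```

View pics/s2.png

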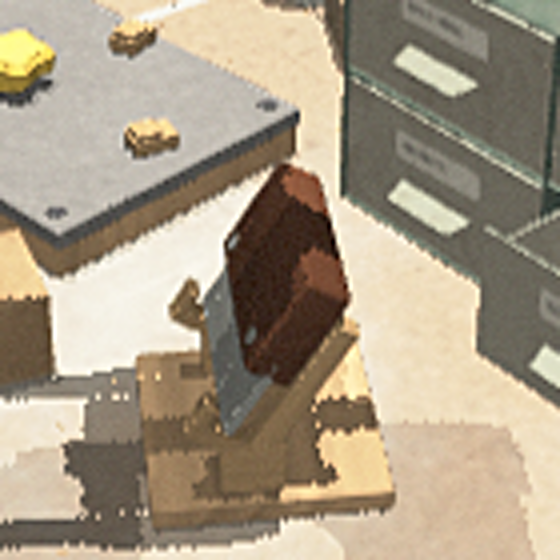

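The move was refused because each row needs all four keys. The picture is unchanged, with the scraper still leaning in its rest at (280, 290). I'll resend with full rows.

Call:
move_arm:
  increments:
    - {"tx": 0,"ty": 0,"tz": 0.035,"turn": 0}
    - {"tx": 0,"ty": 0,"tz": 0.07,"turn": 0}
    - {"tx": 0,"ty": 0,"tz": 0.1,"turn": 0}
    - {"tx": 0,"ty": 0,"tz": 0.13,"turn": 0}
    - {"tx": 0,"ty": 0,"tz": 0.15,"turn": 0}
    - {"tx": 0,"ty": 0,"tz": 0.165,"turn": 0}
    - {"tx": 0,"ty": 0,"tz": 0.17,"turn": 0}
    - {"tx": 0,"ty": 0,"tz": 0.17,"turn": 0}

```text
time_s: 2.48
eef_pos: [0.4659, -0.1583, 0.079]
eef_rot: [-0.001, 0.969, -0.248, -0.002]
wrist_force: [-0.1, -0.4, 0.2]
opening: 0.998
```

Run:
```python
from m1 import *
p,y=st(); print(((p[:2]-rt)@rr)*1e3)
im,d=viewer.camera("scene"); cv2.imwrite("pics/s3.png",cv2.resize(im[200:340,240:380,::-1],None,fx=4,fy=4,interpolation=cv2.INTER_CUBIC))
```

```text
fit [0.5186 0.14  ] 0.1413 res [[0.5, 0.7], [1.7, -0.7], [-1.3, -0.6], [-0.9, 0.6]]
fit [ 0.4574 -0.1554] 2.6388 res [[-0.1, 0.9], [-0.4, -0.2], [-0.4, -2.0], [0.9, 1.3]]
t 2.4833 p [ 0.4659 -0.1583  0.079 ] yaw -0.5016 tilt [-0.0027  0.002 ] F [-0.1 -0.4  0.2] op 0.998 q6 -0.07
[-8.8475729 -1.5923976]
```

View pics/s3.png

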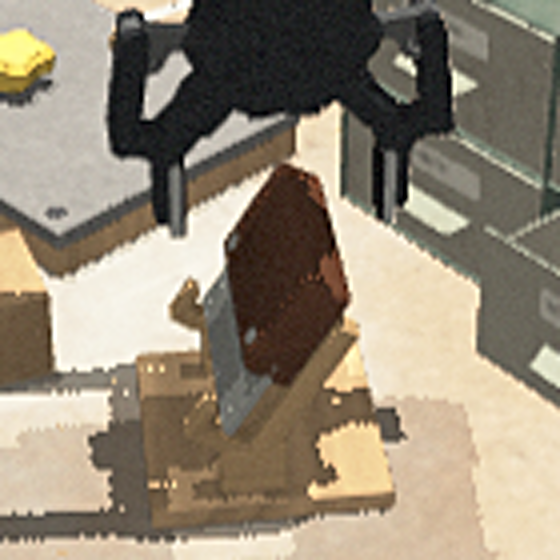

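Run:
```python
from m1 import *
for x in(-51,-9,33):
  for z in (.079,.092,.12): w=Q(x,0); print(x,z,((proj("scene",[*w,z])-[240,200])*4).round(0))
im,d=viewer.camera("scene"); C=cloud("scene",d)
for X,Y in [(178,225),(178,190),(390,210),(395,170),(250,100)]:
    p=C[200+Y//4,240+X//4]; print(X,Y,p.round(3),((p[:2]-rt)@rr*1e3).round(0))
```

```text
fit [0.5186 0.14  ] 0.1413 res [[0.5, 0.7], [1.7, -0.7], [-1.3, -0.6], [-0.9, 0.6]]
fit [ 0.4574 -0.1554] 2.6388 res [[-0.1, 0.9], [-0.4, -0.2], [-0.4, -2.0], [0.9, 1.3]]
-51 0.079 [370. 292.]
-51 0.092 [371. 269.]
-51 0.12 [373. 218.]
-9 0.079 [279. 300.]
-9 0.092 [279. 276.]
-9 0.12 [279. 225.]
33 0.079 [187. 307.]
33 0.092 [186. 284.]
33 0.12 [185. 232.]
178 225 [ 0.42  -0.146  0.131] [37. 10.]
178 190 [ 0.421 -0.145  0.149] [37.  9.]
390 210 [ 0.503 -0.19   0.13 ] [-56.   8.]
395 170 [ 0.503 -0.19   0.151] [-57.   9.]
250 100 [ 0.447 -0.162  0.192] [ 6. 11.]
```

Run:
```python
from m1 import *
st()
im,d=viewer.camera("scene"); C=cloud("scene",d)
cv2.imwrite("pics/s4.png",cv2.resize(im[140:300,240:380,::-1],None,fx=4,fy=4,interpolation=cv2.INTER_CUBIC))
for X,Y in [(178,225),(178,240),(178,190),(250,100)]:
    p=C[200+Y//4,240+X//4]; print(X,Y,p.round(3),((p[:2]-rt)@rr*1e3).round(0))
im,d=viewer.camera("top");C=cloud("top",d);cv2.imwrite("pics/t4.png",cv2.resize(im[200:360,260:460,::-1],None,fx=4,fy=3.7,interpolation=cv2.INTER_CUBIC))
st()
```

```text
fit [0.5186 0.14  ] 0.1413 res [[0.5, 0.7], [1.7, -0.7], [-1.3, -0.6], [-0.9, 0.6]]
fit [ 0.4574 -0.1554] 2.6388 res [[-0.1, 0.9], [-0.4, -0.2], [-0.4, -2.0], [0.9, 1.3]]
t 2.5833 p [ 0.4676 -0.1598  0.0811] yaw -0.502 tilt [ 0.0009 -0.0004] F [ 0.3 -0.1  0.1] op 1.0 q6 -0.07
178 225 [ 0.42  -0.145  0.131] [37.  9.]
178 240 [ 0.518  0.004 -0.002] [  24. -169.]
178 190 [ 0.421 -0.145  0.149] [37.  8.]
250 100 [ 0.447 -0.162  0.192] [ 6. 11.]
t 2.6833 p [ 0.4682 -0.1606  0.0817] yaw -0.5025 tilt [ 0.0022 -0.0014] F [ 0.5  0.4 -0. ] op 0.996 q6 -0.07
```

View pics/s4.png

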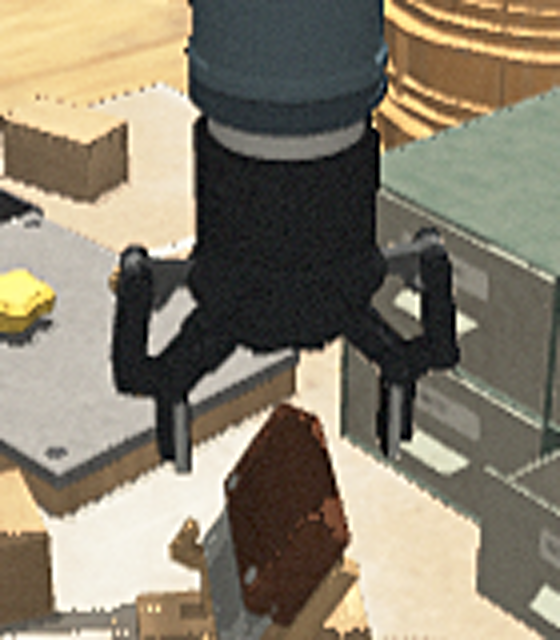

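View pics/t4.png

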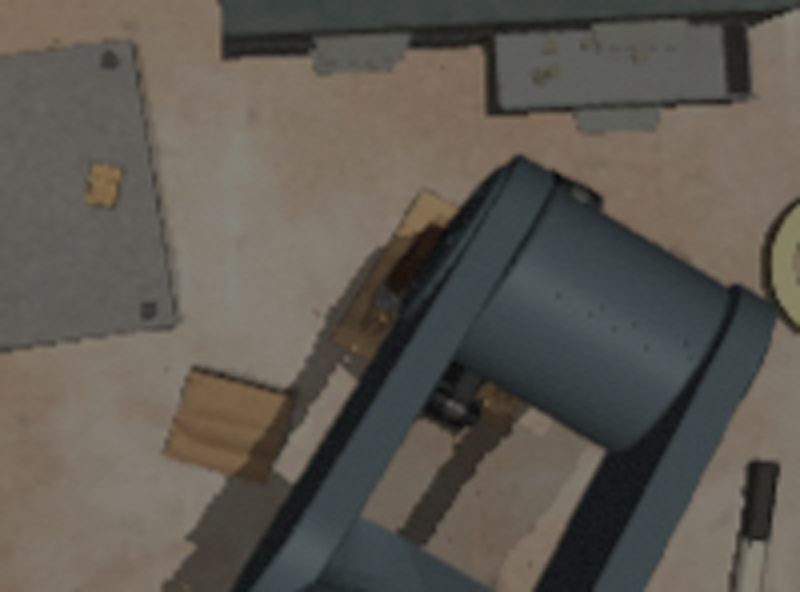

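Run:
```python
from m1 import *
d=np.load("scene0.npy");C=np.load("sceneC.npy"); im=np.load("scene0p.npy")
print(proj("scene",[.1843,.544,.2014]),proj("scene",[.1843,.544,.245]))
cv2.imwrite("pics/s5.png",cv2.resize(im[0:150,0:120,::-1],None,fx=4,fy=4,interpolation=cv2.INTER_CUBIC))
for v in range(90,125,3):
  for u in range(14,36,4):
    p=C[v,u]
    if 0.3<p[1]<.6 and p[2]>.1: print(u,v,p.round(3))
```

```text
fit [0.5186 0.14  ] 0.1413 res [[0.5, 0.7], [1.7, -0.7], [-1.3, -0.6], [-0.9, 0.6]]
fit [ 0.4574 -0.1554] 2.6388 res [[-0.1, 0.9], [-0.4, -0.2], [-0.4, -2.0], [0.9, 1.3]]
[ 33.19133714 130.23112119] [ 27.87973502 112.0307365 ]
14 90 [0.162 0.475 0.316]
18 90 [0.169 0.474 0.315]
22 90 [0.18  0.501 0.306]
26 90 [0.188 0.505 0.304]
30 90 [0.208 0.592 0.28 ]
14 93 [0.164 0.51  0.301]
22 93 [0.178 0.499 0.301]
26 93 [0.197 0.586 0.277]
30 93 [0.204 0.58  0.277]
14 96 [0.162 0.504 0.296]
22 96 [0.173 0.475 0.301]
26 96 [0.195 0.583 0.271]
30 96 [0.203 0.585 0.269]
14 99 [0.157 0.479 0.296]
18 99 [0.164 0.471 0.297]
22 99 [0.171 0.472 0.296]
26 99 [0.194 0.587 0.263]
30 99 [0.2   0.577 0.264]
34 99 [0.21  0.584 0.261]
14 102 [0.156 0.478 0.29 ]
18 102 [0.163 0.477 0.289]
22 102 [0.172 0.489 0.285]
26 102 [0.181 0.5   0.28 ]
30 102 [0.2   0.586 0.255]
34 102 [0.207 0.578 0.256]
18 105 [0.163 0.491 0.279]
22 105 [0.17  0.49  0.278]
26 105 [0.178 0.494 0.276]
30 105 [0.198 0.585 0.248]
34 105 [0.206 0.58  0.248]
18 108 [0.161 0.492 0.273]
22 108 [0.169 0.49  0.272]
26 108 [0.176 0.491 0.27 ]
18 111 [0.16  0.497 0.265]
22 111 [0.168 0.497 0.263]
26 111 [0.175 0.497 0.262]
18 114 [0.159 0.5   0.257]
22 114 [0.166 0.497 0.257]
26 114 [0.173 0.492 0.257]
22 117 [0.164 0.491 0.252]
26 117 [0.172 0.493 0.25 ]
30 117 [0.18  0.502 0.246]
```

View pics/s5.png

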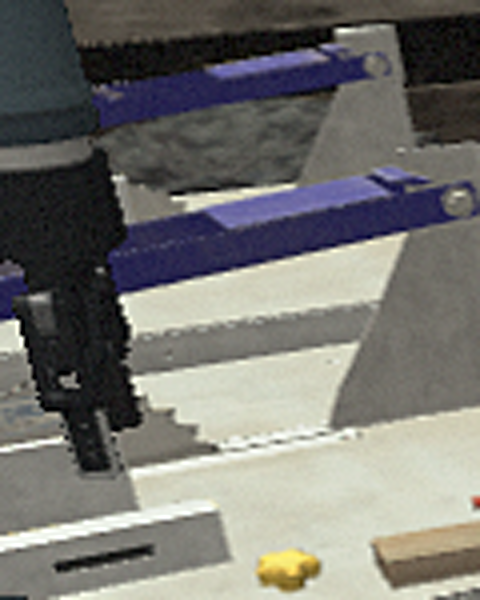

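The camera puts the open fingertips about 44 mm above the reported TCP, where the text implies 13 mm. I'll raise the arm, shut the fingers and look, to settle it.

Call:
move_arm:
  increments:
    - {"tx": 0,"ty": 0,"tz": -0.04,"turn": 0}
    - {"tx": 0,"ty": 0,"tz": -0.06,"turn": 0}
    - {"tx": 0,"ty": 0,"tz": -0.06,"turn": 0}
    - {"tx": 0,"ty": 0,"tz": -0.06,"turn": 0}
    - {"tx": 0,"ty": 0,"tz": -0.06,"turn": 0}
    - {"tx": 0,"ty": 0,"tz": -0.06,"turn": 0}
    - {"tx": 0,"ty": 0,"tz": -0.06,"turn": 0}
    - {"tx": 0,"ty": 0,"tz": -0.06,"turn": 0}
  gripper: 0

```text
time_s: 3.35
eef_pos: [0.4666, -0.1601, 0.1393]
eef_rot: [-0.0, 0.969, -0.249, -0.001]
wrist_force: [0.4, -0.1, -0.7]
opening: 0.003
```

Run:
```python
from m1 import *
p,y=st()
im,d=viewer.camera("scene"); C=cloud("scene",d); np.save("s6.npy",C)
cv2.imwrite("pics/s6.png",cv2.resize(im[140:300,240:380,::-1],None,fx=4,fy=4,interpolation=cv2.INTER_CUBIC))
for z in (0,.013,.031): print(z,(proj("scene",[p[0],p[1],p[2]+z])-[240,140])*4)
st()
```

```text
fit [0.5186 0.14  ] 0.1413 res [[0.5, 0.7], [1.7, -0.7], [-1.3, -0.6], [-0.9, 0.6]]
fit [ 0.4574 -0.1554] 2.6388 res [[-0.1, 0.9], [-0.4, -0.2], [-0.4, -2.0], [0.9, 1.3]]
t 3.35 p [ 0.4666 -0.1601  0.1393] yaw -0.5031 tilt [-0.0015  0.0009] F [ 0.4 -0.1 -0.7] op 0.003 q6 -0.07
0 [282.48128565 427.80405846]
0.013 [282.61945005 402.81169581]
0.031 [282.81441473 367.5652966 ]
t 3.4 p [ 0.4668 -0.1602  0.1394] yaw -0.5031 tilt [-0.0012  0.0008] F [-0.  -0.5 -0.4] op -0.001 q6 -0.07
```

View pics/s6.png

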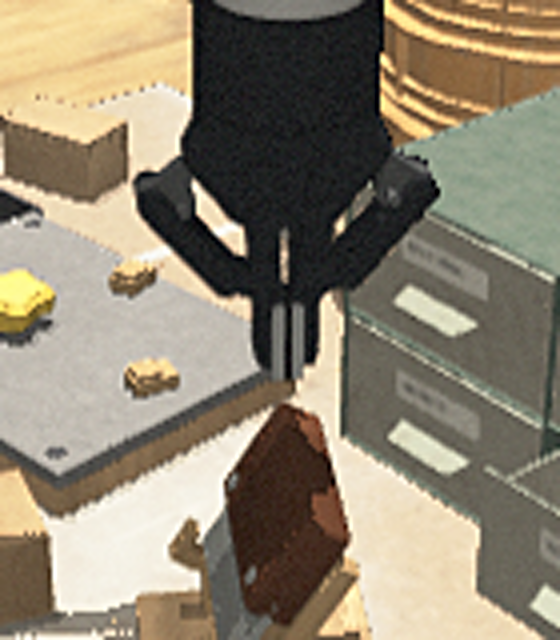

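With the fingers shut, the tip appears at (285, 380) while the reported TCP projects to (282, 428). The real tip is therefore about 27 mm above the reported TCP, and I'll trust the camera for heights. I'll lower with the fingers open around the block.

Call:
move_arm:
  increments:
    - {"tx": 0,"ty": 0,"tz": 0,"turn": 0}
    - {"tx": 0,"ty": 0,"tz": 0,"turn": 0}
    - {"tx": 0,"ty": 0,"tz": 0,"turn": 0}
    - {"tx": 0,"ty": 0,"tz": 0,"turn": 0}
    - {"tx": 0,"ty": 0,"tz": 0.03,"turn": 0}
    - {"tx": 0,"ty": 0,"tz": 0.05,"turn": 0}
    - {"tx": 0,"ty": 0,"tz": 0.07,"turn": 0}
    - {"tx": 0,"ty": 0,"tz": 0.08,"turn": 0}
    - {"tx": 0,"ty": 0,"tz": 0.085,"turn": 0}
    - {"tx": 0,"ty": 0,"tz": 0.088,"turn": 0}
    - {"tx": 0,"ty": 0,"tz": 0.088,"turn": 0}
    - {"tx": 0,"ty": 0,"tz": 0.088,"turn": 0}
  gripper: 0.85

```text
time_s: 4.4
eef_pos: [0.4679, -0.1609, 0.0531]
eef_rot: [0.0, 0.969, -0.249, 0.001]
wrist_force: [0.1, -0.7, 0.0]
opening: 0.851
```

Run:
```python
from m1 import *
p,y=st()
im,d=viewer.camera("scene"); C=cloud("scene",d)
cv2.imwrite("pics/s7.png",cv2.resize(im[180:330,240:380,::-1],None,fx=4,fy=4,interpolation=cv2.INTER_CUBIC))
```

```text
fit [0.5186 0.14  ] 0.1413 res [[0.5, 0.7], [1.7, -0.7], [-1.3, -0.6], [-0.9, 0.6]]
fit [ 0.4574 -0.1554] 2.6388 res [[-0.1, 0.9], [-0.4, -0.2], [-0.4, -2.0], [0.9, 1.3]]
t 4.4 p [ 0.4679 -0.1609  0.0531] yaw -0.503 tilt [ 0.0013 -0.0008] F [ 0.1 -0.7  0. ] op 0.851 q6 -0.07
```

View pics/s7.png

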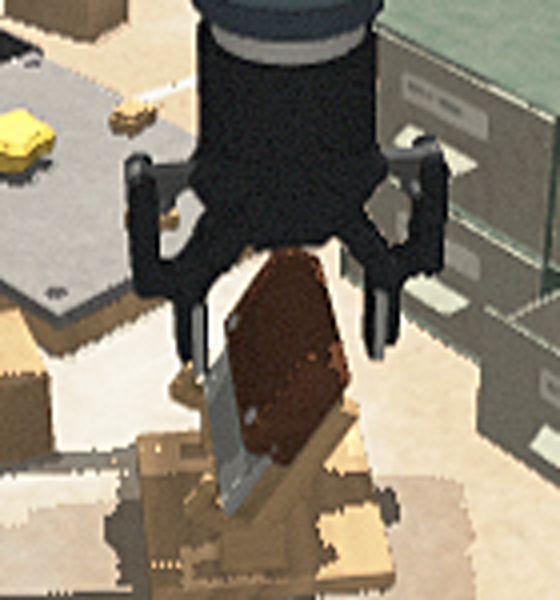

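The fingers straddle the block: left finger at (195, 350), right finger at (378, 350), with the body clear above the block's top. Now I'll narrow the gap and draw the top upright by moving towards rest +x.

Call:
move_arm:
  increments:
    - {"tx": 0,"ty": 0,"tz": 0,"turn": 0}
    - {"tx": 0,"ty": 0,"tz": 0,"turn": 0}
    - {"tx": 0,"ty": 0,"tz": 0,"turn": 0}
    - {"tx": -0.004,"ty": 0,"tz": 0,"turn": 0}
    - {"tx": -0.008,"ty": 0,"tz": 0,"turn": 0}
    - {"tx": -0.012,"ty": 0,"tz": 0,"turn": 0}
    - {"tx": -0.016,"ty": 0,"tz": 0,"turn": 0}
    - {"tx": -0.02,"ty": 0,"tz": 0,"turn": 0}
    - {"tx": -0.023,"ty": 0,"tz": 0,"turn": 0}
    - {"tx": -0.025,"ty": 0,"tz": 0,"turn": 0}
    - {"tx": -0.025,"ty": 0,"tz": 0,"turn": 0}
  gripper: 0.6

```text
time_s: 5.37
eef_pos: [0.4447, -0.148, 0.052]
eef_rot: [-0.0, 0.969, -0.249, -0.0]
wrist_force: [-0.2, -0.5, -1.0]
opening: 0.603
```

Run:
```python
from m1 import *
p,y=st(); print(((p[:2]-rt)@rr)*1e3)
im,d=viewer.camera("scene"); C=cloud("scene",d)
cv2.imwrite("pics/s8.png",cv2.resize(im[180:330,240:380,::-1],None,fx=4,fy=4,interpolation=cv2.INTER_CUBIC))
```

```text
fit [0.5186 0.14  ] 0.1413 res [[0.5, 0.7], [1.7, -0.7], [-1.3, -0.6], [-0.9, 0.6]]
fit [ 0.4574 -0.1554] 2.6388 res [[-0.1, 0.9], [-0.4, -0.2], [-0.4, -2.0], [0.9, 1.3]]
t 5.3667 p [ 0.4447 -0.148   0.052 ] yaw -0.503 tilt [-0.0006  0.0004] F [-0.2 -0.5 -1. ] op 0.603 q6 -0.07
[14.69564421 -0.39704015]
```

View pics/s8.png

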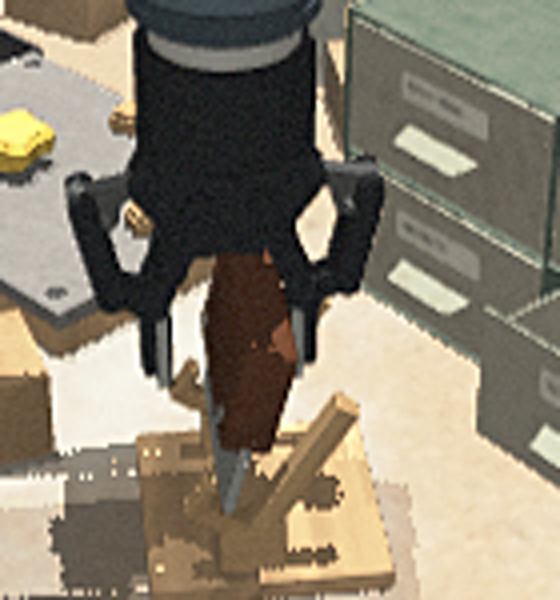

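The scraper now stands almost upright between the fingers, with its blade foot at (228, 505) still on the seat. Next I'll close and lift a little.

Call:
move_arm:
  increments:
    - {"tx": -0.003,"ty": 0,"tz": 0,"turn": 0}
    - {"tx": -0.006,"ty": 0,"tz": 0,"turn": 0}
    - {"tx": -0.008,"ty": 0,"tz": 0,"turn": 0}
    - {"tx": -0.008,"ty": 0,"tz": 0,"turn": 0}
    - {"tx": -0.008,"ty": 0,"tz": -0.004,"turn": 0}
    - {"tx": -0.008,"ty": 0,"tz": -0.012,"turn": 0}
    - {"tx": -0.008,"ty": 0,"tz": -0.02,"turn": 0}
    - {"tx": -0.008,"ty": 0,"tz": -0.02,"turn": 0}
    - {"tx": -0.008,"ty": 0,"tz": -0.02,"turn": 0}
  gripper: 0

```text
time_s: 6.17
eef_pos: [0.4381, -0.1444, 0.0726]
eef_rot: [0.0, 0.969, -0.249, -0.0]
wrist_force: [0.1, 0.1, -1.9]
opening: 0.27
```

Run:
```python
from m1 import *
p,y=st(); print(((p[:2]-rt)@rr)*1e3)
im,d=viewer.camera("scene"); C=cloud("scene",d)
cv2.imwrite("pics/s9.png",cv2.resize(im[180:330,240:380,::-1],None,fx=4,fy=4,interpolation=cv2.INTER_CUBIC))
```

```text
fit [0.5186 0.14  ] 0.1413 res [[0.5, 0.7], [1.7, -0.7], [-1.3, -0.6], [-0.9, 0.6]]
fit [ 0.4574 -0.1554] 2.6388 res [[-0.1, 0.9], [-0.4, -0.2], [-0.4, -2.0], [0.9, 1.3]]
t 6.1667 p [ 0.4381 -0.1444  0.0726] yaw -0.5029 tilt [-0.0002 -0.    ] F [ 0.1  0.1 -1.9] op 0.27 q6 -0.07
[22.1744117  -0.34932771]
```

View pics/s9.png

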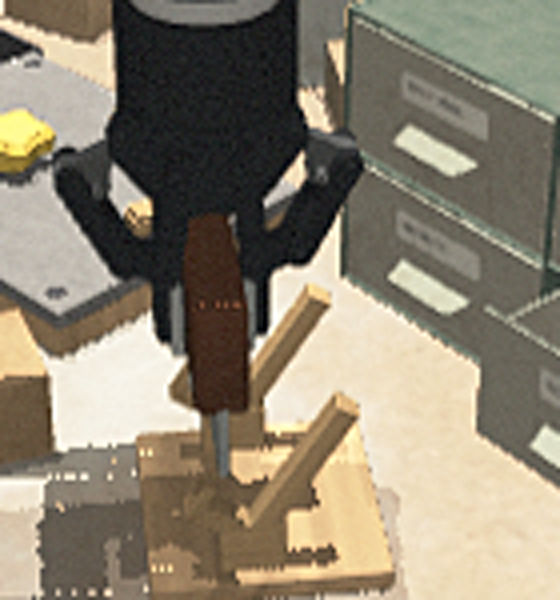

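The scraper is gripped flush: the opening is 0.27, about 23 mm, and it hangs clear with its foot at (222, 478). I'll lift it and carry it over the plate's −y end.

Run:
```python
from m1 import *
p,y=st(); w=P(-16,-109); print(w); go((p[0],p[1],.072),y,(*w,.2),pth+np.pi/4)
```

```text
fit [0.5186 0.14  ] 0.1413 res [[0.5, 0.7], [1.7, -0.7], [-1.3, -0.6], [-0.9, 0.6]]
fit [ 0.4574 -0.1554] 2.6388 res [[-0.1, 0.9], [-0.4, -0.2], [-0.4, -2.0], [0.9, 1.3]]
t 6.2167 p [ 0.4378 -0.1442  0.0721] yaw -0.5029 tilt [-0.0008  0.0004] F [-0.2  0.2 -2.4] op 0.277 q6 -0.07
[0.51809813 0.0298489 ]
tx -13.6 ty -191.2 tz -128.0 mm turn -81.9
```

Call:
move_arm:
  increments:
    - {"tx": 0,"ty": 0,"tz": -0.04,"turn": 0}
    - {"tx": 0,"ty": 0,"tz": -0.08,"turn": 0}
    - {"tx": 0,"ty": 0,"tz": -0.12,"turn": 0}
    - {"tx": -0.002,"ty": -0.03,"tz": -0.128,"turn": -7}
    - {"tx": -0.004,"ty": -0.06,"tz": -0.128,"turn": -14}
    - {"tx": -0.006,"ty": -0.09,"tz": -0.128,"turn": -21}
    - {"tx": -0.008,"ty": -0.12,"tz": -0.128,"turn": -28}
    - {"tx": -0.01,"ty": -0.15,"tz": -0.128,"turn": -35}
    - {"tx": -0.012,"ty": -0.17,"tz": -0.128,"turn": -42}
    - {"tx": -0.0136,"ty": -0.191,"tz": -0.128,"turn": -49}
    - {"tx": -0.0136,"ty": -0.191,"tz": -0.128,"turn": -56}
    - {"tx": -0.0136,"ty": -0.191,"tz": -0.128,"turn": -63}
    - {"tx": -0.0136,"ty": -0.191,"tz": -0.128,"turn": -70}
    - {"tx": -0.0136,"ty": -0.191,"tz": -0.128,"turn": -77}
    - {"tx": -0.0136,"ty": -0.191,"tz": -0.128,"turn": -81.9}
    - {"tx": -0.0136,"ty": -0.191,"tz": -0.128,"turn": -81.9}
    - {"tx": -0.0136,"ty": -0.191,"tz": -0.128,"turn": -81.9}

```text
time_s: 7.63
eef_pos: [0.5179, 0.0295, 0.1995]
eef_rot: [-0.0, 0.895, 0.446, -0.001]
wrist_force: [-0.2, -0.3, -1.4]
opening: 0.276
```

Run:
```python
from m1 import *
p,y=st(); print(p, P(-16,-109))
im,d=viewer.camera("scene"); C=cloud("scene",d); np.save("c10.npy",C)
cv2.imwrite("pics/s10.png",cv2.resize(im[120:270,160:360,::-1],None,fx=4,fy=4,interpolation=cv2.INTER_CUBIC))
```

```text
fit [0.5186 0.14  ] 0.1413 res [[0.5, 0.7], [1.7, -0.7], [-1.3, -0.6], [-0.9, 0.6]]
fit [ 0.4574 -0.1554] 2.6388 res [[-0.1, 0.9], [-0.4, -0.2], [-0.4, -2.0], [0.9, 1.3]]
t 7.6333 p [0.5179 0.0295 0.1995] yaw 0.9237 tilt [-0.0016  0.0002] F [-0.2 -0.3 -1.4] op 0.276 q6 -1.1
[0.51788617 0.02946936 0.19954926] [0.51809813 0.0298489 ]
```

View pics/s10.png

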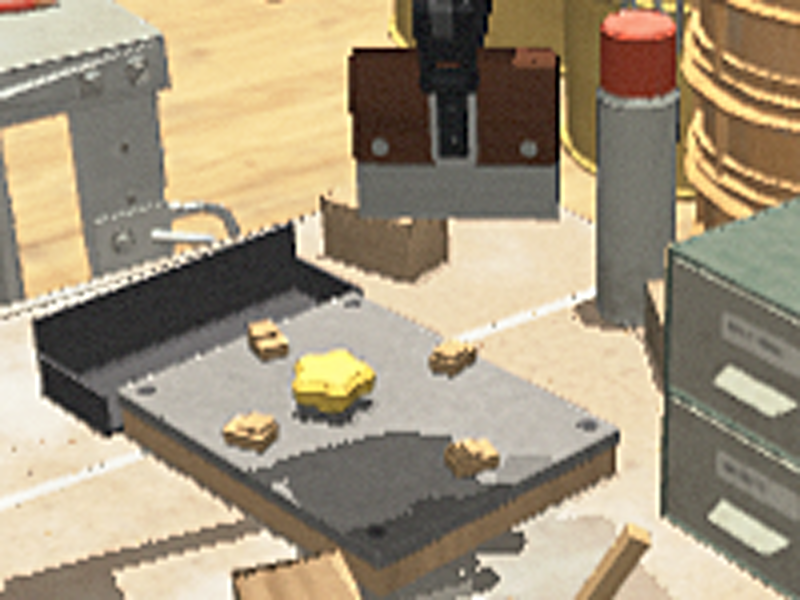

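The scraper hangs upright above the plate's end, with its blade edge from (360, 216) to (560, 218) in the zoom. All four chips are still in place. Next I'll measure the edge in 3D.

Run:
```python
from m1 import *
C=np.load("c10.npy"); p,y=st()
n=np.array([np.cos(y),np.sin(y)]);e=np.array([np.sin(y),-np.cos(y)])
def show(X,Y):
    q=C[int(120+Y/4),int(160+X/4)]; d=q-p; print((X,Y),q.round(4),"n %.1f e %.1f z %.1f"%(1e3*d[:2]@n,1e3*d[:2]@e,1e3*d[2]))
for X,Y in [(370,208),(460,208),(550,208),(460,175),(370,175),(400,150),(400,60),(520,150),(520,100),(362,100),(554,100),(455,150)]: show(X,Y)
```

```text
fit [0.5186 0.14  ] 0.1413 res [[0.5, 0.7], [1.7, -0.7], [-1.3, -0.6], [-0.9, 0.6]]
fit [ 0.4574 -0.1554] 2.6388 res [[-0.1, 0.9], [-0.4, -0.2], [-0.4, -2.0], [0.9, 1.3]]
t 7.6833 p [0.518  0.0294 0.1996] yaw 0.9235 tilt [-0.0013  0.0002] F [ 0.6  0.9 -2. ] op 0.272 q6 -1.1
(370, 208) [0.4823 0.0571 0.1969] n 0.6 e -45.2 z -2.7
(460, 208) [0.5182 0.0284 0.198 ] n -0.7 e 0.8 z -1.7
(550, 208) [ 5.515e-01 -4.000e-04  1.997e-01] n -3.6 e 44.7 z 0.1
(460, 175) [0.5183 0.0274 0.2178] n -1.5 e 1.5 z 18.1
(370, 175) [0.4821 0.0547 0.2173] n -1.5 e -43.8 z 17.7
(400, 150) [0.4901 0.0363 0.2345] n -11.4 e -26.4 z 34.9
(400, 60) [0.493  0.0371 0.2785] n -8.9 e -24.5 z 78.8
(520, 150) [ 0.5348 -0.0012  0.2364] n -14.3 e 31.9 z 36.7
(520, 100) [ 5.358e-01 -5.000e-04  2.606e-01] n -13.1 e 32.2 z 60.9
(362, 100) [0.4755 0.0466 0.2593] n -11.9 e -44.2 z 59.7
(554, 100) [ 0.549  -0.0081  0.26  ] n -11.2 e 47.4 z 60.3
(455, 150) [0.5038 0.0111 0.2399] n -23.2 e -0.2 z 40.2
```

The edge is about 7 mm below the reported TCP, centred within 1 mm, and the fingertips are at about s = 43 mm, well above the chips. I'll lower it behind chip 3.

Call:
move_arm:
  increments:
    - {"tx": 0,"ty": 0,"tz": 0.04,"turn": 0}
    - {"tx": 0,"ty": 0,"tz": 0.08,"turn": 0}
    - {"tx": 0,"ty": 0,"tz": 0.11,"turn": 0}
    - {"tx": 0,"ty": 0,"tz": 0.135,"turn": 0}
    - {"tx": 0,"ty": 0,"tz": 0.148,"turn": 0}
    - {"tx": 0,"ty": 0,"tz": 0.155,"turn": 0}
    - {"tx": 0,"ty": 0,"tz": 0.159,"turn": 0}
    - {"tx": 0,"ty": 0,"tz": 0.16,"turn": 0}
    - {"tx": 0,"ty": 0,"tz": 0.16,"turn": 0}

```text
time_s: 8.43
eef_pos: [0.5192, 0.0292, 0.041]
eef_rot: [0.0, 0.895, 0.447, 0.001]
wrist_force: [0.5, 0.2, -1.3]
opening: 0.276
```

Run:
```python
from m1 import *
p,y=st()
im,d=viewer.camera("scene"); C=cloud("scene",d); np.save("c11.npy",C)
cv2.imwrite("pics/s11.png",cv2.resize(im[150:300,160:360,::-1],None,fx=4,fy=4,interpolation=cv2.INTER_CUBIC))
```

```text
fit [0.5186 0.14  ] 0.1413 res [[0.5, 0.7], [1.7, -0.7], [-1.3, -0.6], [-0.9, 0.6]]
fit [ 0.4574 -0.1554] 2.6388 res [[-0.1, 0.9], [-0.4, -0.2], [-0.4, -2.0], [0.9, 1.3]]
t 8.4333 p [0.5192 0.0292 0.041 ] yaw 0.9258 tilt [ 0.0014 -0.0002] F [ 0.5  0.2 -1.3] op 0.276 q6 -1.1
```

View pics/s11.png

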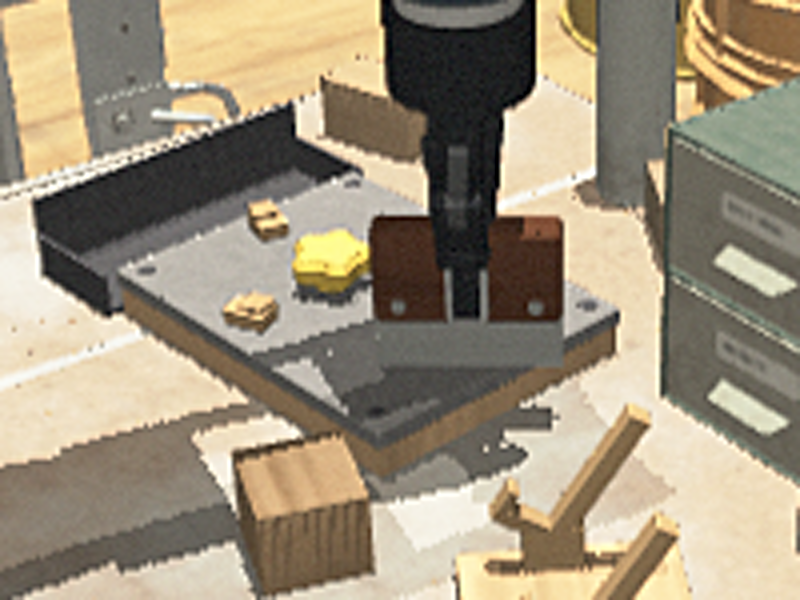

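Blade edge at (385–563, 366), a few mm above the plate, with no contact force. Next is the diagonal push of chip 3 past the knob into the +x lane.

Call:
move_arm:
  increments:
    - {"tx": 0.006,"ty": 0,"tz": 0.001,"turn": 0}
    - {"tx": 0.013,"ty": 0,"tz": 0.001,"turn": 0}
    - {"tx": 0.021,"ty": 0,"tz": 0.001,"turn": 0}
    - {"tx": 0.029,"ty": 0,"tz": 0.001,"turn": 0}
    - {"tx": 0.037,"ty": 0,"tz": 0.001,"turn": 0}
    - {"tx": 0.045,"ty": 0,"tz": 0.001,"turn": 0}
    - {"tx": 0.053,"ty": 0,"tz": 0.001,"turn": 0}
    - {"tx": 0.061,"ty": 0,"tz": 0.001,"turn": 0}
    - {"tx": 0.068,"ty": 0,"tz": 0.001,"turn": 0}
    - {"tx": 0.073,"ty": 0,"tz": 0.001,"turn": 0}
    - {"tx": 0.075,"ty": 0,"tz": 0.001,"turn": 0}
    - {"tx": 0.075,"ty": 0,"tz": 0.001,"turn": 0}

```text
time_s: 9.48
eef_pos: [0.5637, 0.0897, 0.0391]
eef_rot: [-0.0, 0.895, 0.447, -0.0]
wrist_force: [-0.1, -0.1, -2.3]
opening: 0.274
```

Call:
move_arm:
  increments:
    - {"tx": -0.004,"ty": 0,"tz": 0,"turn": 0}
    - {"tx": -0.015,"ty": 0,"tz": -0.01,"turn": 0}
    - {"tx": -0.025,"ty": 0,"tz": -0.045,"turn": 0}
    - {"tx": -0.025,"ty": 0,"tz": -0.05,"turn": 0}
    - {"tx": -0.025,"ty": 0,"tz": -0.05,"turn": 0}

```text
time_s: 9.9
eef_pos: [0.5504, 0.0684, 0.0919]
eef_rot: [0.001, 0.895, 0.446, 0.002]
wrist_force: [0.5, 0.5, -2.6]
opening: 0.272
```

Run:
```python
from m1 import *
p,y=st(); print((p[:2]-pt)@pr*1e3)
im,d=viewer.camera("scene")
cv2.imwrite("pics/s12.png",cv2.resize(im[120:270,160:360,::-1],None,fx=4,fy=4,interpolation=cv2.INTER_CUBIC))
im,d=viewer.camera("top")
cv2.imwrite("pics/t12.png",cv2.resize(np.clip(im[200:320,145:310,::-1]*1.8,0,255).astype(np.uint8),None,fx=4.8,fy=4.8,interpolation=cv2.INTER_CUBIC))
go((*((p[:2])),.089),y,(*P(66,-80),.089),pth+np.pi/2)
```

```text
fit [0.5186 0.14  ] 0.1413 res [[0.5, 0.7], [1.7, -0.7], [-1.3, -0.6], [-0.9, 0.6]]
fit [ 0.4574 -0.1554] 2.6388 res [[-0.1, 0.9], [-0.4, -0.2], [-0.4, -2.0], [0.9, 1.3]]
t 9.9 p [0.5504 0.0684 0.0919] yaw 0.9252 tilt [ 0.0054 -0.0005] F [ 0.5  0.5 -2.6] op 0.272 q6 -1.02
[ 21.3719511  -75.36751289]
tx 28.3 ty 34.8 tz -0.0 mm turn -45.1
```

View pics/s12.png

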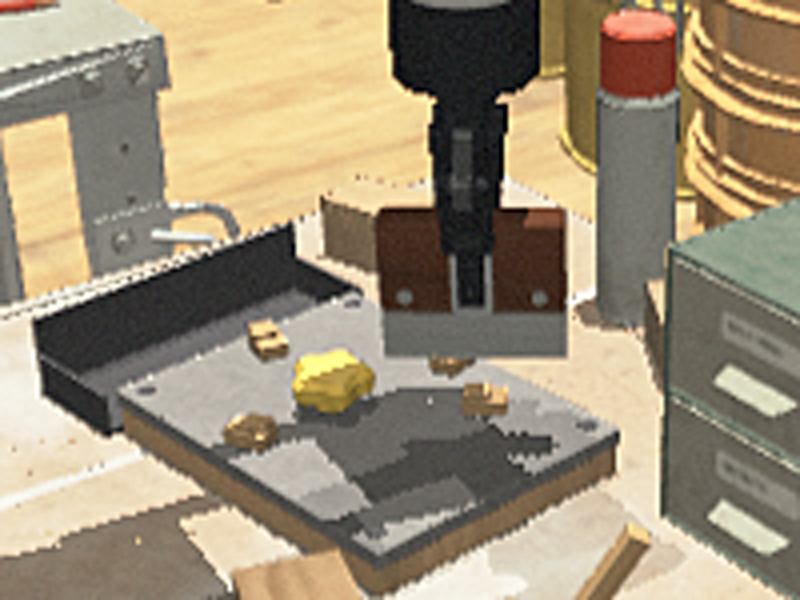

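View pics/t12.png

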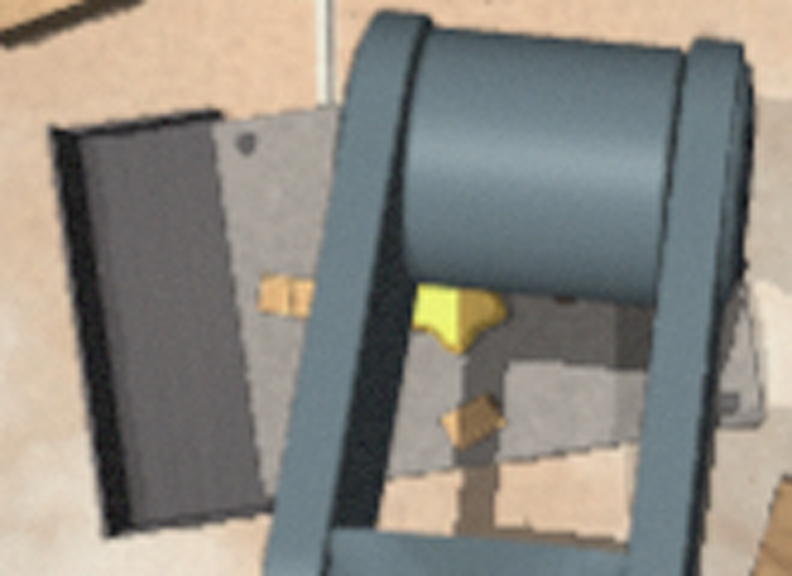

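Chip 3 is now at (485, 398) in the scene zoom, in the +x lane, with chip 2 partly hidden behind the blade at (450, 365). I'll compute its position.

Run:
```python
from m1 import *
w=unproj("scene",160+485/4,120+398/4,.038); print("chip3",(w[:2]-pt)@pr*1e3)
w=unproj("scene",160+250/4,120+432/4,.038); print("chip1",(w[:2]-pt)@pr*1e3)
p,y=st(); go((*((p[:2])),.089),y,(*P(66,-78),.089),pth+np.pi/2)
```

```text
fit [0.5186 0.14  ] 0.1413 res [[0.5, 0.7], [1.7, -0.7], [-1.3, -0.6], [-0.9, 0.6]]
fit [ 0.4574 -0.1554] 2.6388 res [[-0.1, 0.9], [-0.4, -0.2], [-0.4, -2.0], [0.9, 1.3]]
chip3 [ 47.45191801 -52.23923341]
chip1 [-71.48038992  11.23472881]
t 10.0 p [0.5483 0.0691 0.0889] yaw 0.9258 tilt [0.0002 0.    ] F [-0.6 -0.7 -1.4] op 0.277 q6 -1.02
tx 30.4 ty 35.5 tz -0.0 mm turn -45.1
```

Call:
move_arm:
  increments:
    - {"tx": 0.015,"ty": 0.019,"tz": 0,"turn": -7}
    - {"tx": 0.03,"ty": 0.038,"tz": 0,"turn": -14}
    - {"tx": 0.0304,"ty": 0.0383,"tz": 0,"turn": -21}
    - {"tx": 0.0304,"ty": 0.0383,"tz": 0,"turn": -28}
    - {"tx": 0.0304,"ty": 0.0383,"tz": 0,"turn": -35}
    - {"tx": 0.0304,"ty": 0.0383,"tz": 0,"turn": -42}
    - {"tx": 0.0304,"ty": 0.0383,"tz": 0,"turn": -45.1}
    - {"tx": 0.0304,"ty": 0.0383,"tz": 0.02,"turn": -45.1}
    - {"tx": 0.0304,"ty": 0.0383,"tz": 0.038,"turn": -45.1}
    - {"tx": 0.0304,"ty": 0.0383,"tz": 0.047,"turn": -45.1}
    - {"tx": 0.0304,"ty": 0.0383,"tz": 0.05,"turn": -45.1}
    - {"tx": 0.0304,"ty": 0.0383,"tz": 0.05,"turn": -45.1}

```text
time_s: 11.0
eef_pos: [0.5958, 0.0709, 0.0375]
eef_rot: [-0.002, 0.655, 0.756, -0.001]
wrist_force: [0.4, 0.2, -1.9]
opening: 0.277
```

Run:
```python
from m1 import *
p,y=st(); print((p[:2]-pt)@pr*1e3, y-pth-np.pi/2)
im,d=viewer.camera("scene")
cv2.imwrite("pics/s13.png",cv2.resize(im[120:270,160:360,::-1],None,fx=4,fy=4,interpolation=cv2.INTER_CUBIC))
```

```text
fit [0.5186 0.14  ] 0.1413 res [[0.5, 0.7], [1.7, -0.7], [-1.3, -0.6], [-0.9, 0.6]]
fit [ 0.4574 -0.1554] 2.6388 res [[-0.1, 0.9], [-0.4, -0.2], [-0.4, -2.0], [0.9, 1.3]]
t 11.0 p [0.5958 0.0709 0.0375] yaw 1.7137 tilt [-0.0039  0.0003] F [ 0.4  0.2 -1.9] op 0.277 q6 -1.79
[ 66.70511593 -79.29863967] 0.0016252248730022067
```

View pics/s13.png

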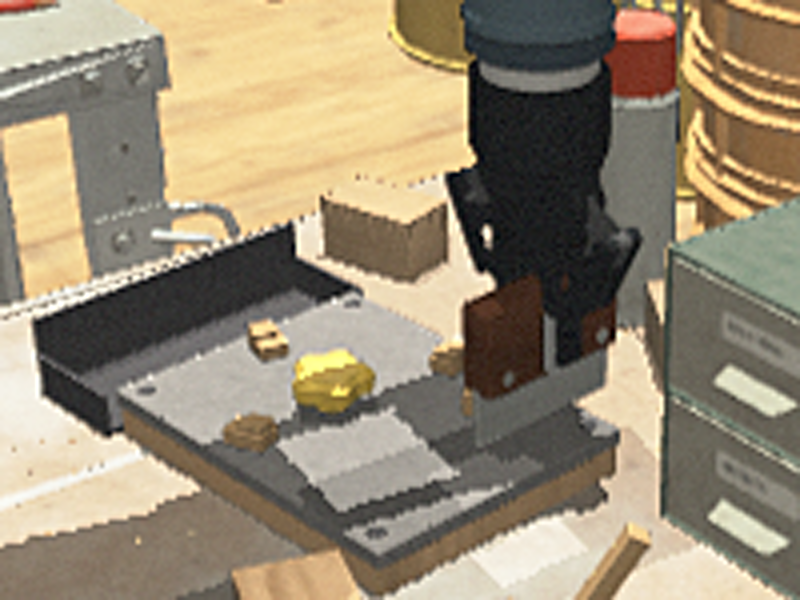

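Blade end at (476, 445), behind chip 3 at (468, 402), with chip 2 ahead at (445, 358). The knob is clear. Next is the sweep of the +x lane into the trough.

Call:
move_arm:
  increments:
    - {"tx": 0.008,"ty": 0,"tz": 0,"turn": 0}
    - {"tx": 0.018,"ty": 0,"tz": 0,"turn": 0}
    - {"tx": 0.029,"ty": 0,"tz": 0,"turn": 0}
    - {"tx": 0.04,"ty": 0,"tz": 0,"turn": 0}
    - {"tx": 0.051,"ty": 0,"tz": 0,"turn": 0}
    - {"tx": 0.062,"ty": 0,"tz": 0,"turn": 0}
    - {"tx": 0.073,"ty": 0,"tz": 0,"turn": 0}
    - {"tx": 0.084,"ty": 0,"tz": 0,"turn": 0}
    - {"tx": 0.095,"ty": 0,"tz": 0,"turn": 0}
    - {"tx": 0.106,"ty": 0,"tz": 0,"turn": 0}
    - {"tx": 0.117,"ty": 0,"tz": 0,"turn": 0}
    - {"tx": 0.128,"ty": 0,"tz": 0,"turn": 0}
    - {"tx": 0.139,"ty": 0,"tz": 0,"turn": 0}
    - {"tx": 0.15,"ty": 0,"tz": 0,"turn": 0}
    - {"tx": 0.161,"ty": 0,"tz": 0,"turn": 0}
    - {"tx": 0.172,"ty": 0,"tz": 0,"turn": 0}
    - {"tx": 0.183,"ty": 0,"tz": 0,"turn": 0}
    - {"tx": 0.193,"ty": 0,"tz": 0,"turn": 0}
    - {"tx": 0.203,"ty": 0,"tz": 0,"turn": 0}
    - {"tx": 0.21,"ty": 0,"tz": 0,"turn": 0}

```text
time_s: 12.72
eef_pos: [0.5672, 0.2798, 0.0391]
eef_rot: [-0.0, 0.655, 0.756, 0.0]
wrist_force: [-0.7, 0.9, -2.1]
opening: 0.274
```

Run:
```python
from m1 import *
p,y=st(); print((p[:2]-pt)@pr*1e3, y-pth-np.pi/2)
im,d=viewer.camera("scene")
cv2.imwrite("pics/s14.png",cv2.resize(im[120:270,160:360,::-1],None,fx=4,fy=4,interpolation=cv2.INTER_CUBIC))
```

```text
fit [0.5186 0.14  ] 0.1413 res [[0.5, 0.7], [1.7, -0.7], [-1.3, -0.6], [-0.9, 0.6]]
fit [ 0.4574 -0.1554] 2.6388 res [[-0.1, 0.9], [-0.4, -0.2], [-0.4, -2.0], [0.9, 1.3]]
t 12.7167 p [0.5672 0.2798 0.0391] yaw 1.714 tilt [-0.0001  0.0002] F [-0.7  0.9 -2.1] op 0.274 q6 -1.44
[ 67.82317462 131.55887617] 0.001898944346767184
```

View pics/s14.png

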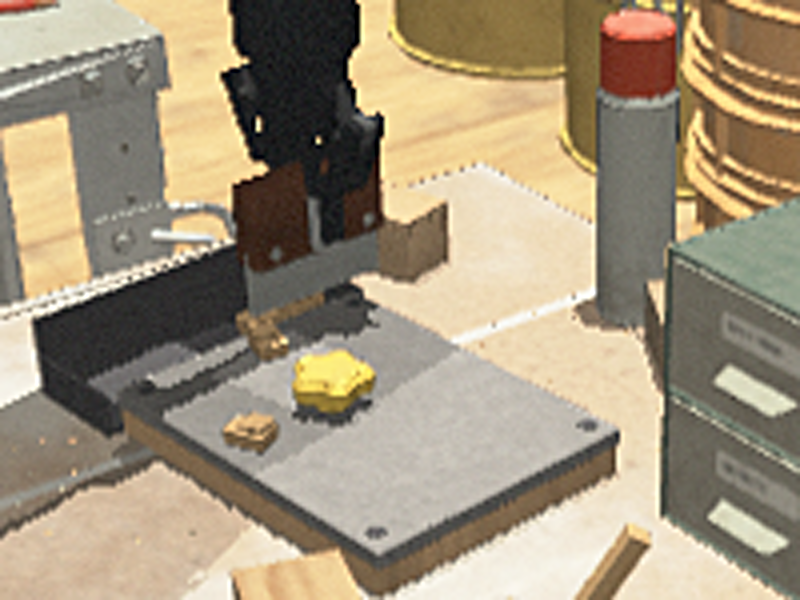

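The blade stands past the plate's edge. Wood-coloured patches show below it at (290, 308), at (245, 322), and chip 4 at (268, 338). I'll lift, move to above chip 4's start line and look again.

Call:
move_arm:
  increments:
    - {"tx": 0,"ty": 0,"tz": -0.035,"turn": 0}
    - {"tx": 0,"ty": 0,"tz": -0.065,"turn": 0}
    - {"tx": -0.03,"ty": -0.02,"tz": -0.065,"turn": 0}
    - {"tx": -0.06,"ty": -0.045,"tz": -0.065,"turn": 0}
    - {"tx": -0.07,"ty": -0.066,"tz": -0.065,"turn": 0}
    - {"tx": -0.07,"ty": -0.066,"tz": -0.065,"turn": 0}
    - {"tx": -0.07,"ty": -0.066,"tz": -0.065,"turn": 0}

```text
time_s: 13.35
eef_pos: [0.5116, 0.199, 0.1044]
eef_rot: [0.0, 0.655, 0.755, 0.0]
wrist_force: [0.2, 0.5, -1.2]
opening: 0.271
```

Run:
```python
from m1 import *
p,y=st(); print((p[:2]-pt)@pr*1e3, y-pth-np.pi/2)
im,d=viewer.camera("scene")
cv2.imwrite("pics/s15.png",cv2.resize(im[120:270,160:360,::-1],None,fx=4,fy=4,interpolation=cv2.INTER_CUBIC))
im,d=viewer.camera("top")
cv2.imwrite("pics/t15.png",cv2.resize(np.clip(im[200:320,145:310,::-1]*1.8,0,255).astype(np.uint8),None,fx=4.8,fy=4.8,interpolation=cv2.INTER_CUBIC))
```

```text
fit [0.5186 0.14  ] 0.1413 res [[0.5, 0.7], [1.7, -0.7], [-1.3, -0.6], [-0.9, 0.6]]
fit [ 0.4574 -0.1554] 2.6388 res [[-0.1, 0.9], [-0.4, -0.2], [-0.4, -2.0], [0.9, 1.3]]
t 13.35 p [0.5116 0.199  0.1044] yaw 1.712 tilt [ 0.0001 -0.    ] F [ 0.2  0.5 -1.2] op 0.271 q6 -1.56
[ 1.3673782  59.39062324] -9.652760138934013e-05
```

View pics/s15.png

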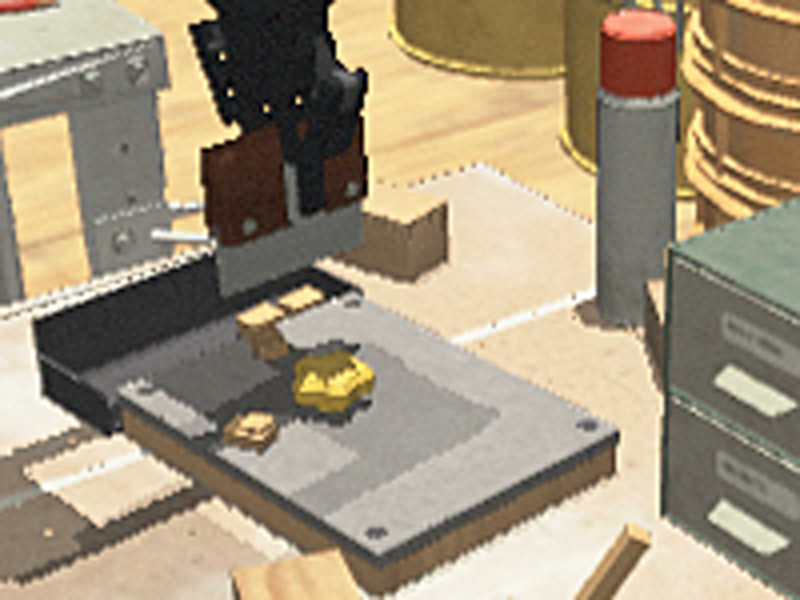

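View pics/t15.png

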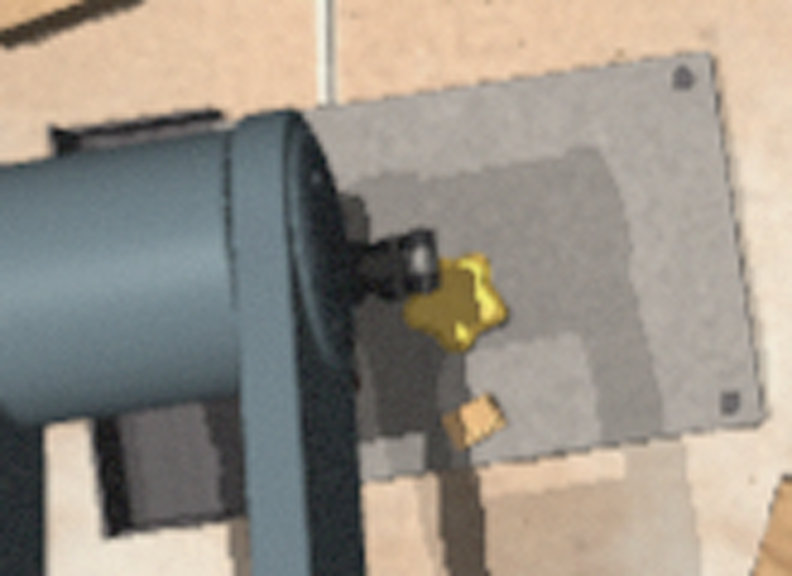

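Two lit pieces show at (262, 315) and (300, 298), and chip 4 is shaded at (268, 343). I'll check their heights with depth.

Run:
```python
from m1 import *
im,d=viewer.camera("scene"); C=cloud("scene",d); np.save("c15.npy",C)
cv2.imwrite("pics/s16.png",cv2.resize(im[180:220,205:255,::-1],None,fx=12,fy=12,interpolation=cv2.INTER_CUBIC))
for X,Y in [(250,318),(262,313),(275,316),(290,298),(300,297),(315,294),(262,335),(268,343),(272,352),(285,350)]:
    q=C[int(120+Y/4),int(160+X/4)]; print((X,Y),((q[:2]-pt)@pr*1e3).round(0),round(q[2]*1e3,1))
```

```text
fit [0.5186 0.14  ] 0.1413 res [[0.5, 0.7], [1.7, -0.7], [-1.3, -0.6], [-0.9, 0.6]]
fit [ 0.4574 -0.1554] 2.6388 res [[-0.1, 0.9], [-0.4, -0.2], [-0.4, -2.0], [0.9, 1.3]]
(250, 318) [ 33. 158.] 16.4
(262, 313) [ 42. 158.] 16.0
(275, 316) [ 45. 149.] 15.4
(290, 298) [ 69. 163.] 16.0
(300, 297) [ 72. 154.] 18.3
(315, 294) [ 81. 154.] 17.8
(262, 335) [-4. 92.] 44.3
(268, 343) [-1. 89.] 38.8
(272, 352) [-1. 85.] 32.6
(285, 350) [ 4. 80.] 35.3
```

View pics/s16.png

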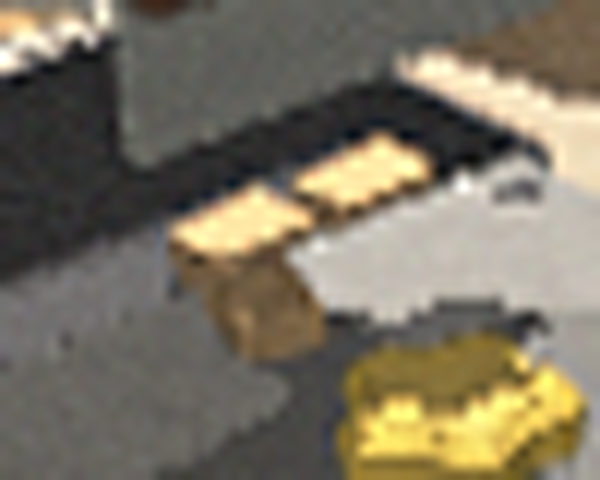

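Chips 2 and 3 lie in the trough (tops at z ≈ 17 mm, y ≈ 155) and chip 4 is unmoved at (0, 90). I'll push chip 4 next.

Call:
move_arm:
  increments:
    - {"tx": 0,"ty": 0,"tz": 0.03,"turn": 0}
    - {"tx": 0,"ty": 0,"tz": 0.05,"turn": 0}
    - {"tx": 0,"ty": 0,"tz": 0.06,"turn": 0}
    - {"tx": 0,"ty": 0,"tz": 0.065,"turn": 0}
    - {"tx": 0,"ty": 0,"tz": 0.065,"turn": 0}
    - {"tx": 0.008,"ty": 0,"tz": 0.065,"turn": 0}
    - {"tx": 0.018,"ty": 0,"tz": 0.065,"turn": 0}
    - {"tx": 0.028,"ty": 0,"tz": 0.065,"turn": 0}
    - {"tx": 0.038,"ty": 0,"tz": 0.065,"turn": 0}
    - {"tx": 0.048,"ty": 0,"tz": 0.065,"turn": 0}
    - {"tx": 0.058,"ty": 0,"tz": 0.065,"turn": 0}
    - {"tx": 0.066,"ty": 0,"tz": 0.065,"turn": 0}
    - {"tx": 0.07,"ty": 0,"tz": 0.065,"turn": 0}
    - {"tx": 0.07,"ty": 0,"tz": 0.065,"turn": 0}
    - {"tx": 0.07,"ty": 0,"tz": 0.03,"turn": 0}
    - {"tx": 0.07,"ty": 0,"tz": 0,"turn": 0}
    - {"tx": 0.07,"ty": 0,"tz": 0,"turn": 0}

```text
time_s: 14.92
eef_pos: [0.5064, 0.2701, 0.1104]
eef_rot: [0.003, 0.655, 0.756, 0.004]
wrist_force: [1.7, -0.2, 0.0]
opening: 0.273
```

Run:
```python
from m1 import *
p,y=st(); print((p[:2]-pt)@pr*1e3, y-pth-np.pi/2)
im,d=viewer.camera("scene");C=cloud("scene",d)
cv2.imwrite("pics/s17.png",cv2.resize(im[120:270,160:360,::-1],None,fx=4,fy=4,interpolation=cv2.INTER_CUBIC))
go((*p[:2],.104),y,(*P(-92,-22),.104),pth+np.pi/2)
```

```text
fit [0.5186 0.14  ] 0.1413 res [[0.5, 0.7], [1.7, -0.7], [-1.3, -0.6], [-0.9, 0.6]]
fit [ 0.4574 -0.1554] 2.6388 res [[-0.1, 0.9], [-0.4, -0.2], [-0.4, -2.0], [0.9, 1.3]]
t 14.9167 p [0.5064 0.2701 0.1104] yaw 1.7135 tilt [0.0097 0.0026] F [ 1.7 -0.2  0. ] op 0.273 q6 -1.43
[  6.28751467 130.53051982] 0.0013988274807270606
tx -152.4 ty -98.5 tz -0.0 mm turn 0.1
```

View pics/s17.png

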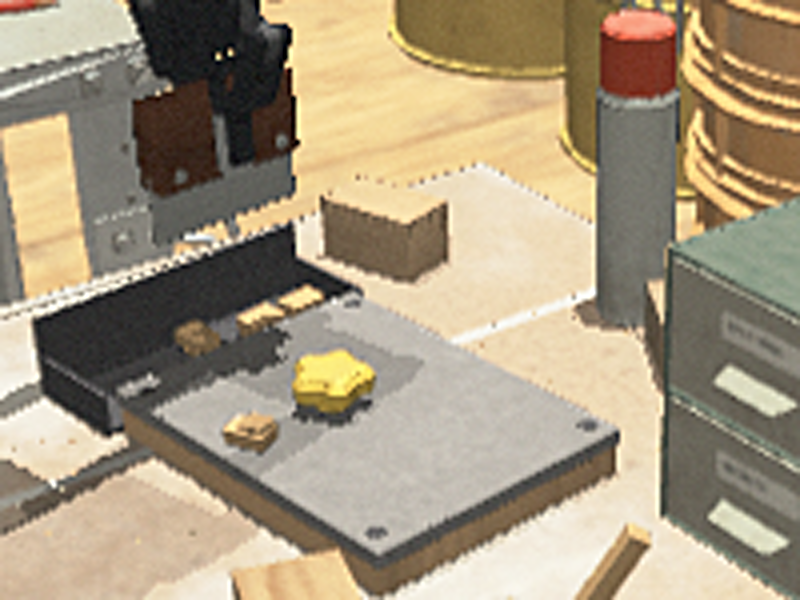

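Chip 4 is in the trough at (195, 335) beside the other two, leaving only chip 1 at (250, 430). I'll move behind it.

Call:
move_arm:
  increments:
    - {"tx": -0.03,"ty": -0.02,"tz": 0,"turn": 0}
    - {"tx": -0.06,"ty": -0.04,"tz": 0,"turn": 0}
    - {"tx": -0.09,"ty": -0.06,"tz": 0,"turn": 0}
    - {"tx": -0.12,"ty": -0.08,"tz": 0,"turn": 0}
    - {"tx": -0.143,"ty": -0.094,"tz": 0,"turn": 0}
    - {"tx": -0.152,"ty": -0.094,"tz": 0,"turn": 0}
    - {"tx": -0.152,"ty": -0.094,"tz": 0,"turn": 0}
    - {"tx": -0.152,"ty": -0.094,"tz": 0.02,"turn": 0}
    - {"tx": -0.152,"ty": -0.094,"tz": 0.04,"turn": 0}
    - {"tx": -0.152,"ty": -0.094,"tz": 0.055,"turn": 0}
    - {"tx": -0.152,"ty": -0.094,"tz": 0.062,"turn": 0}
    - {"tx": -0.152,"ty": -0.094,"tz": 0.065,"turn": 0}
    - {"tx": -0.152,"ty": -0.094,"tz": 0.065,"turn": 0}

```text
time_s: 16.05
eef_pos: [0.4305, 0.1058, 0.0386]
eef_rot: [-0.001, 0.655, 0.756, -0.0]
wrist_force: [1.0, 0.6, -1.8]
opening: 0.275
```

Run:
```python
from m1 import *
p,y=st(); print((p[:2]-pt)@pr*1e3, y-pth-np.pi/2)
im,d=viewer.camera("scene");C=cloud("scene",d)
cv2.imwrite("pics/s18.png",cv2.resize(im[120:270,160:360,::-1],None,fx=4,fy=4,interpolation=cv2.INTER_CUBIC))
```

```text
fit [0.5186 0.14  ] 0.1413 res [[0.5, 0.7], [1.7, -0.7], [-1.3, -0.6], [-0.9, 0.6]]
fit [ 0.4574 -0.1554] 2.6388 res [[-0.1, 0.9], [-0.4, -0.2], [-0.4, -2.0], [0.9, 1.3]]
t 16.05 p [0.4305 0.1058 0.0386] yaw 1.714 tilt [-0.0014  0.0002] F [ 1.   0.6 -1.8] op 0.275 q6 -1.74
[-92.00040341 -21.50000976] 0.0019139170547397555
```

View pics/s18.png

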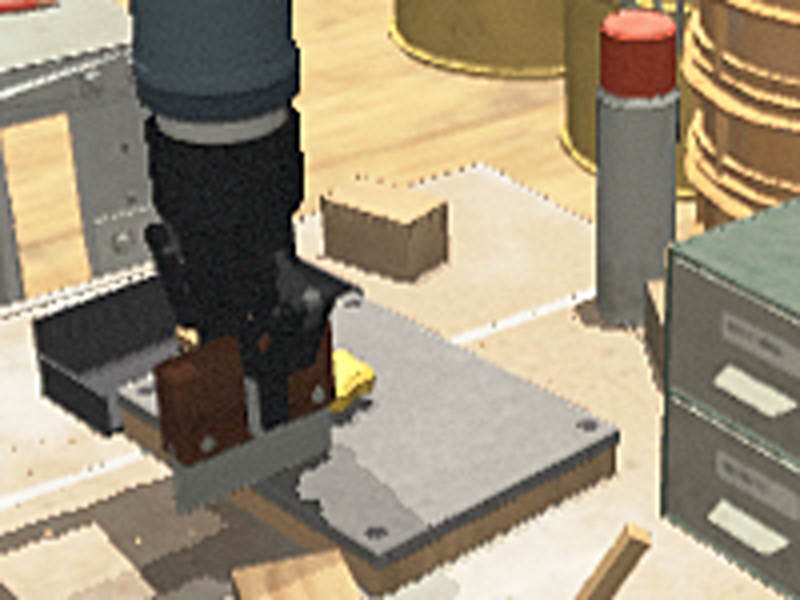

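Call:
move_arm:
  increments:
    - {"tx": 0.008,"ty": 0,"tz": 0,"turn": 0}
    - {"tx": 0.018,"ty": 0,"tz": 0,"turn": 0}
    - {"tx": 0.029,"ty": 0,"tz": 0,"turn": 0}
    - {"tx": 0.04,"ty": 0,"tz": 0,"turn": 0}
    - {"tx": 0.051,"ty": 0,"tz": 0,"turn": 0}
    - {"tx": 0.062,"ty": 0,"tz": 0,"turn": 0}
    - {"tx": 0.073,"ty": 0,"tz": 0,"turn": 0}
    - {"tx": 0.084,"ty": 0,"tz": 0,"turn": 0}
    - {"tx": 0.095,"ty": 0,"tz": 0,"turn": 0}
    - {"tx": 0.106,"ty": 0,"tz": 0,"turn": 0}
    - {"tx": 0.117,"ty": 0,"tz": 0,"turn": 0}
    - {"tx": 0.128,"ty": 0,"tz": 0,"turn": 0}
    - {"tx": 0.138,"ty": 0,"tz": 0,"turn": 0}
    - {"tx": 0.147,"ty": 0,"tz": 0,"turn": 0}
    - {"tx": 0.152,"ty": 0,"tz": 0,"turn": 0}
    - {"tx": 0.152,"ty": 0,"tz": 0,"turn": 0}
    - {"tx": 0.152,"ty": 0,"tz": -0.035,"turn": 0}
    - {"tx": 0.152,"ty": 0,"tz": -0.075,"turn": 0}
    - {"tx": 0.152,"ty": 0,"tz": -0.11,"turn": 0}
    - {"tx": 0.152,"ty": 0,"tz": -0.11,"turn": 0}

```text
time_s: 17.77
eef_pos: [0.414, 0.257, 0.1566]
eef_rot: [0.003, 0.655, 0.756, 0.005]
wrist_force: [1.7, 1.1, -1.7]
opening: 0.269
```

Run:
```python
from m1 import *
p,y=st(); print((p[:2]-pt)@pr*1e3, y-pth-np.pi/2)
im,d=viewer.camera("scene");C=cloud("scene",d);np.save("c19.npy",C)
cv2.imwrite("pics/s19.png",cv2.resize(im[120:270,160:360,::-1],None,fx=4,fy=4,interpolation=cv2.INTER_CUBIC))
w=P(-92,130); t=Q(25,-1); print(w,t); go((*w,.1485),y,(*t,.2),rth-np.pi)
```

```text
fit [0.5186 0.14  ] 0.1413 res [[0.5, 0.7], [1.7, -0.7], [-1.3, -0.6], [-0.9, 0.6]]
fit [ 0.4574 -0.1554] 2.6388 res [[-0.1, 0.9], [-0.4, -0.2], [-0.4, -2.0], [0.9, 1.3]]
t 17.7667 p [0.414  0.257  0.1566] yaw 1.7133 tilt [0.0121 0.0037] F [ 1.7  1.1 -1.7] op 0.269 q6 -1.4
[-87.03481395 130.57170472] 0.0012496020650631934
[0.40920335 0.25576687] [ 0.43595088 -0.14250202]
tx -398.0 ty -30.1 tz -51.5 mm turn 127.0
```

View pics/s19.png

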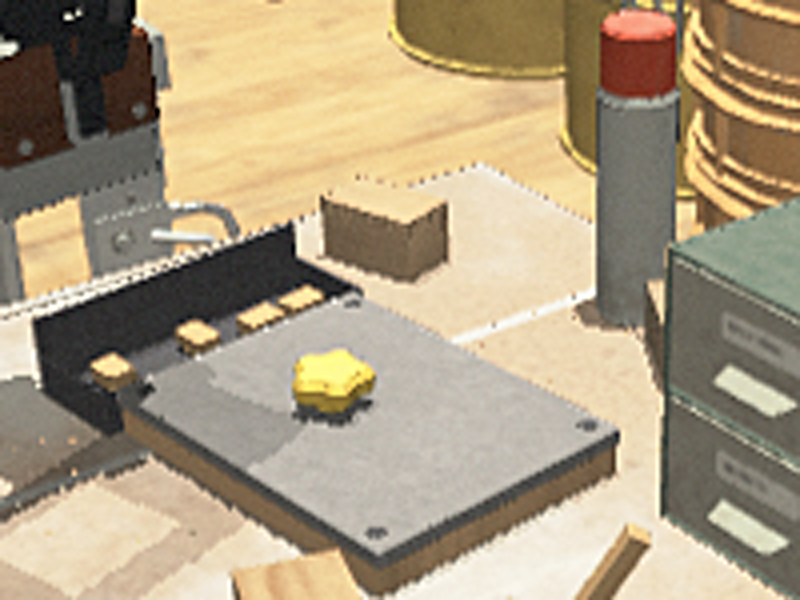

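All four chips lie in the trough at (112, 370), (197, 335), (262, 315) and (300, 298), and the plate is empty. I'll carry the scraper back over its rest.

Run:
```python
from m1 import *
C=np.load("c19.npy")
for X,Y in [(112,362),(197,328),(262,313),(300,297)]:
    q=C[int(120+Y/4),int(160+X/4)]; print((X,Y),((q[:2]-pt)@pr*1e3).round(0),round(q[2]*1e3,1))
p,y=st(); w=P(-92,130); t=Q(19.5,-1); go((*w,.1485),1.712,(*t,.2),-.503)
go((*p,),1.712,(*t,.2),-.503)
```

```text
fit [0.5186 0.14  ] 0.1413 res [[0.5, 0.7], [1.7, -0.7], [-1.3, -0.6], [-0.9, 0.6]]
fit [ 0.4574 -0.1554] 2.6388 res [[-0.1, 0.9], [-0.4, -0.2], [-0.4, -2.0], [0.9, 1.3]]
(112, 362) [-60. 171.] 15.5
(197, 328) [ -1. 167.] 17.1
(262, 313) [ 40. 155.] 18.0
(300, 297) [ 70. 152.] 19.8
t 17.8167 p [0.4125 0.2564 0.1534] yaw 1.7131 tilt [0.0085 0.0025] F [-0.2 -0.4 -3.3] op 0.274 q6 -1.4
tx -401.4 ty -25.2 tz -51.5 mm turn 126.9
tx -401.6 ty -28.5 tz -46.6 mm turn 126.9
```

Call:
move_arm:
  increments:
    - {"tx": -0.02,"ty": 0,"tz": -0.04,"turn": 7}
    - {"tx": -0.045,"ty": -0.002,"tz": -0.051,"turn": 14}
    - {"tx": -0.07,"ty": -0.004,"tz": -0.051,"turn": 21}
    - {"tx": -0.095,"ty": -0.006,"tz": -0.051,"turn": 28}
    - {"tx": -0.12,"ty": -0.008,"tz": -0.051,"turn": 35}
    - {"tx": -0.145,"ty": -0.01,"tz": -0.051,"turn": 42}
    - {"tx": -0.17,"ty": -0.012,"tz": -0.051,"turn": 49}
    - {"tx": -0.195,"ty": -0.014,"tz": -0.051,"turn": 56}
    - {"tx": -0.22,"ty": -0.016,"tz": -0.051,"turn": 63}
    - {"tx": -0.245,"ty": -0.018,"tz": -0.051,"turn": 70}
    - {"tx": -0.27,"ty": -0.02,"tz": -0.051,"turn": 77}
    - {"tx": -0.295,"ty": -0.022,"tz": -0.051,"turn": 84}
    - {"tx": -0.32,"ty": -0.024,"tz": -0.051,"turn": 91}
    - {"tx": -0.345,"ty": -0.025,"tz": -0.051,"turn": 98}
    - {"tx": -0.37,"ty": -0.025,"tz": -0.051,"turn": 105}
    - {"tx": -0.39,"ty": -0.025,"tz": -0.051,"turn": 112}
    - {"tx": -0.4,"ty": -0.025,"tz": -0.051,"turn": 119}
    - {"tx": -0.4015,"ty": -0.0255,"tz": -0.0515,"turn": 126}
    - {"tx": -0.4015,"ty": -0.0255,"tz": -0.0515,"turn": 126.9}
    - {"tx": -0.4015,"ty": -0.0255,"tz": -0.0515,"turn": 126.9}

```text
time_s: 19.48
eef_pos: [0.4401, -0.1452, 0.1993]
eef_rot: [-0.0, 0.969, -0.247, -0.001]
wrist_force: [0.1, 0.7, -1.7]
opening: 0.269
```

Run:
```python
from m1 import *
im,d=viewer.camera("scene")
p,y=st(); print((p[:2]-rt)@rr*1e3)
t=Q(19.5,-1); go(p,y,(*t,.085),-.503)
C=cloud("scene",d);np.save("c20.npy",C)
cv2.imwrite("pics/s20.png",cv2.resize(im[180:330,200:380,::-1],None,fx=4,fy=4,interpolation=cv2.INTER_CUBIC))
```

```text
fit [0.5186 0.14  ] 0.1413 res [[0.5, 0.7], [1.7, -0.7], [-1.3, -0.6], [-0.9, 0.6]]
fit [ 0.4574 -0.1554] 2.6388 res [[-0.1, 0.9], [-0.4, -0.2], [-0.4, -2.0], [0.9, 1.3]]
t 19.5333 p [ 0.4403 -0.1449  0.1995] yaw -0.4982 tilt [-0.0017  0.0011] F [ 0.4  0.  -2.3] op 0.273 q6 -0.08
[20.03663156 -0.97758828]
tx 0.5 ty -0.0 tz 114.5 mm turn 0.3
```

Call:
move_arm:
  increments:
    - {"tx": 0,"ty": 0,"tz": 0.035,"turn": 0.3}
    - {"tx": 0,"ty": 0,"tz": 0.07,"turn": 0.3}
    - {"tx": 0,"ty": 0,"tz": 0.095,"turn": 0.3}
    - {"tx": 0,"ty": 0,"tz": 0.11,"turn": 0.3}
    - {"tx": 0,"ty": 0,"tz": 0.115,"turn": 0.3}
    - {"tx": 0,"ty": 0,"tz": 0.115,"turn": 0.3}
    - {"tx": 0,"ty": 0,"tz": 0.115,"turn": 0.3}

```text
time_s: 20.12
eef_pos: [0.4414, -0.1453, 0.0863]
eef_rot: [0.0, 0.968, -0.25, 0.0]
wrist_force: [0.6, -0.5, -1.5]
opening: 0.275
```

Run:
```python
from m1 import *
im,d=viewer.camera("scene")
p,y=st(); print((p[:2]-rt)@rr*1e3)
C=cloud("scene",d);np.save("c21.npy",C)
cv2.imwrite("pics/s21.png",cv2.resize(im[200:320,250:350,::-1],None,fx=5,fy=5,interpolation=cv2.INTER_CUBIC))
for P3 in [(18,48,.078),(20,48,.045),(23.3,48,.0588)]: print(P3,(proj("scene",[*Q(*P3[:2]),P3[2]])-[250,200])*5)
```

```text
fit [0.5186 0.14  ] 0.1413 res [[0.5, 0.7], [1.7, -0.7], [-1.3, -0.6], [-0.9, 0.6]]
fit [ 0.4574 -0.1554] 2.6388 res [[-0.1, 0.9], [-0.4, -0.2], [-0.4, -2.0], [0.9, 1.3]]
t 20.1667 p [ 0.4419 -0.1457  0.0869] yaw -0.5052 tilt [ 0.0017 -0.0011] F [-0.  -0.9 -1.3] op 0.276 q6 -0.07
[18.21843512 -1.10626245]
(18, 48, 0.078) [240.11859583 465.39385409]
(20, 48, 0.045) [235.25753809 539.7121421 ]
(23.3, 48, 0.0588) [225.4858793 510.0099401]
```

View pics/s21.png

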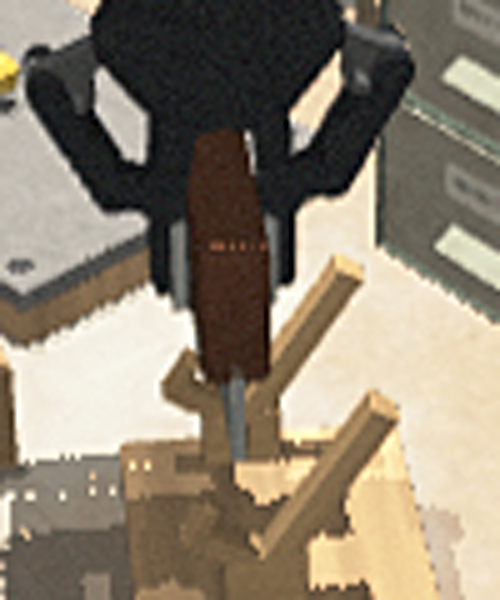

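The blade foot is at (238, 458), where x ≈ 18 mm of the rest was predicted. It is in line between the lip near (205, 510) and the back bars. I'll lower it gently to just above the seat.

Call:
move_arm:
  increments:
    - {"tx": 0,"ty": 0,"tz": 0.01,"turn": 0}
    - {"tx": 0,"ty": 0,"tz": 0.018,"turn": 0}
    - {"tx": 0,"ty": 0,"tz": 0.023,"turn": 0}
    - {"tx": 0,"ty": 0,"tz": 0.026,"turn": 0}
    - {"tx": 0,"ty": 0,"tz": 0.028,"turn": 0}
    - {"tx": 0,"ty": 0,"tz": 0.028,"turn": 0}
    - {"tx": 0,"ty": 0,"tz": 0.028,"turn": 0}

```text
time_s: 20.75
eef_pos: [0.441, -0.1453, 0.0577]
eef_rot: [-0.0, 0.968, -0.251, -0.0]
wrist_force: [-0.2, -0.0, -1.4]
opening: 0.275
```

Run:
```python
from m1 import *
im,d=viewer.camera("scene")
p,y=st(); print((p[:2]-rt)@rr*1e3)
cv2.imwrite("pics/s22.png",cv2.resize(im[200:320,250:350,::-1],None,fx=5,fy=5,interpolation=cv2.INTER_CUBIC))
```

```text
fit [0.5186 0.14  ] 0.1413 res [[0.5, 0.7], [1.7, -0.7], [-1.3, -0.6], [-0.9, 0.6]]
fit [ 0.4574 -0.1554] 2.6388 res [[-0.1, 0.9], [-0.4, -0.2], [-0.4, -2.0], [0.9, 1.3]]
t 20.8 p [ 0.4412 -0.1454  0.0578] yaw -0.5066 tilt [ 0.0002 -0.0001] F [ 0.8  0.  -2.2] op 0.272 q6 -0.07
[19.03116592 -0.94688527]
```

View pics/s22.png

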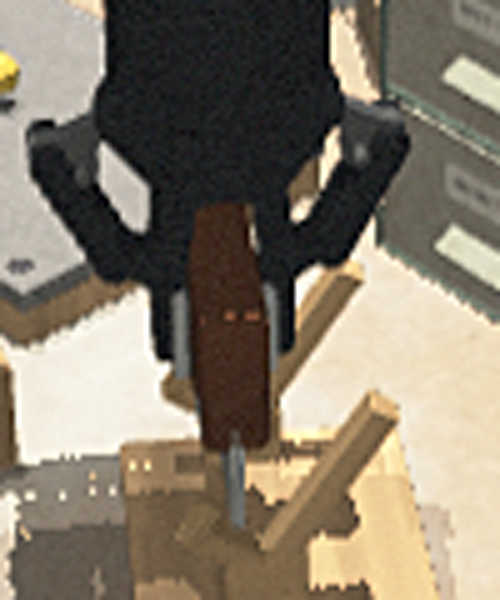

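The foot is at (237, 522), just over the seat, with no contact. I'll open part way while moving towards rest −x, so the front finger tips it back under control.

Call:
move_arm:
  increments:
    - {"tx": 0.003,"ty": 0,"tz": 0.002,"turn": 0}
    - {"tx": 0.008,"ty": 0,"tz": 0.002,"turn": 0}
    - {"tx": 0.012,"ty": 0,"tz": 0.002,"turn": 0}
    - {"tx": 0.014,"ty": 0,"tz": 0.002,"turn": 0}
    - {"tx": 0.014,"ty": 0,"tz": 0.002,"turn": 0}
  gripper: 0.5

```text
time_s: 21.22
eef_pos: [0.4541, -0.1527, 0.056]
eef_rot: [0.0, 0.968, -0.251, 0.001]
wrist_force: [0.7, 0.2, 0.4]
opening: 0.502
```

Run:
```python
from m1 import *
im,d=viewer.camera("scene")
p,y=st(); print((p[:2]-rt)@rr*1e3)
cv2.imwrite("pics/s23.png",cv2.resize(im[200:320,250:350,::-1],None,fx=5,fy=5,interpolation=cv2.INTER_CUBIC))
```

```text
fit [0.5186 0.14  ] 0.1413 res [[0.5, 0.7], [1.7, -0.7], [-1.3, -0.6], [-0.9, 0.6]]
fit [ 0.4574 -0.1554] 2.6388 res [[-0.1, 0.9], [-0.4, -0.2], [-0.4, -2.0], [0.9, 1.3]]
t 21.2667 p [ 0.4537 -0.1524  0.0559] yaw -0.5066 tilt [ 0.0005 -0.0003] F [0.2 0.5 0.3] op 0.507 q6 -0.07
[ 4.61926834 -0.86487082]
```

View pics/s23.png

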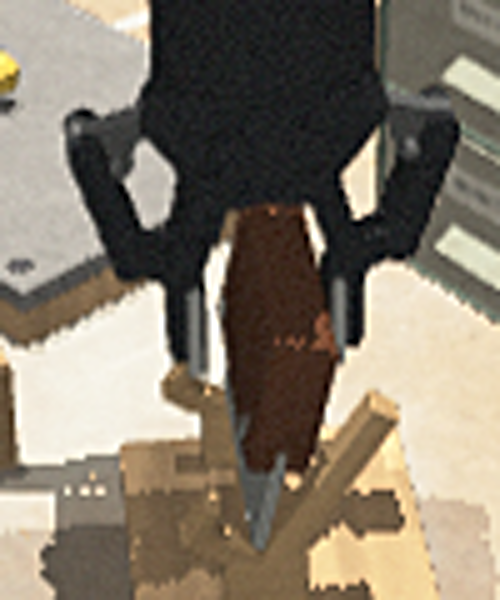

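The scraper now leans back against the rear finger, but its foot appears at (260, 545), about 25 zoom pixels to the right of the seat's projection (235, 540). I'll measure that.

Run:
```python
from m1 import *
im,d=viewer.camera("scene"); C=cloud("scene",d)
for X,Y in [(260,540),(258,530),(255,510),(250,480),(245,460),(275,470),(275,500),(265,530),(300,400),(240,400),(232,330),(325,345),(270,540),(280,520)]:
    q=C[int(200+Y/5),int(250+X/5)]; print((X,Y),((q[:2]-rt)@rr*1e3).round(0),round(q[2]*1e3,1))
cv2.imwrite("pics/s24.png",cv2.resize(im[270:330,270:340,::-1],None,fx=10,fy=10,interpolation=cv2.INTER_CUBIC))
```

```text
fit [0.5186 0.14  ] 0.1413 res [[0.5, 0.7], [1.7, -0.7], [-1.3, -0.6], [-0.9, 0.6]]
fit [ 0.4574 -0.1554] 2.6388 res [[-0.1, 0.9], [-0.4, -0.2], [-0.4, -2.0], [0.9, 1.3]]
(260, 540) [11. 49.] 44.4
(258, 530) [13. 47.] 47.4
(255, 510) [12. 43.] 53.6
(250, 480) [12. 29.] 55.7
(245, 460) [16. 47.] 79.0
(275, 470) [ 6. 47.] 73.7
(275, 500) [ -2. -11.] 12.9
(265, 530) [10. 49.] 48.6
(300, 400) [-3. 48.] 104.4
(240, 400) [15. 23.] 87.1
(232, 330) [ 14. -16.] 89.6
(325, 345) [-12.  44.] 123.6
(270, 540) [ 8. 47.] 42.7
(280, 520) [ 4. 47.] 51.2
```

View pics/s24.png

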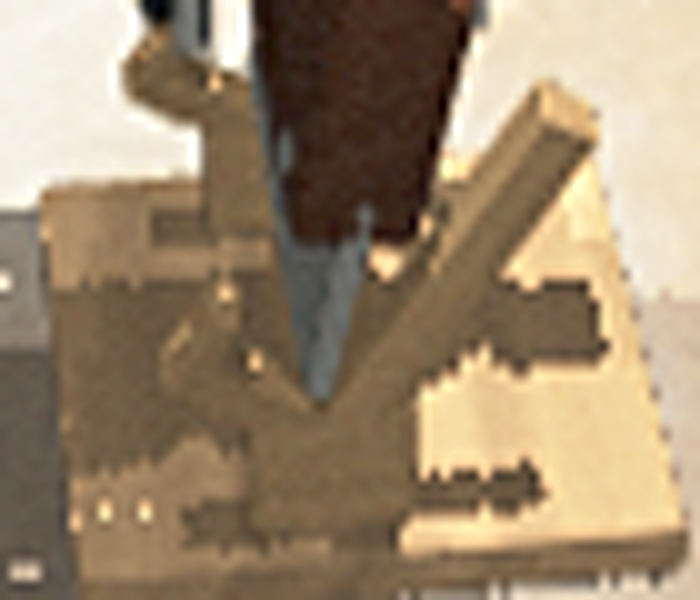

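The foot slid down the seat's slope into the V bottom (x ≈ 11, z ≈ 44), so the lean is only about 15°. I'll push the block back above the bars with the front finger, which should rotate it flush onto the bars.

Call:
move_arm:
  increments:
    - {"tx": 0.003,"ty": 0,"tz": 0,"turn": 0}
    - {"tx": 0.008,"ty": 0,"tz": -0.003,"turn": 0}
    - {"tx": 0.013,"ty": 0,"tz": -0.006,"turn": 0}
    - {"tx": 0.017,"ty": 0,"tz": -0.01,"turn": 0}
    - {"tx": 0.021,"ty": 0,"tz": -0.01,"turn": 0}
    - {"tx": 0.024,"ty": 0,"tz": -0.01,"turn": 0}
    - {"tx": 0.027,"ty": 0,"tz": -0.01,"turn": 0}
    - {"tx": 0.029,"ty": 0,"tz": -0.01,"turn": 0}
    - {"tx": 0.03,"ty": 0,"tz": -0.01,"turn": 0}
    - {"tx": 0.03,"ty": 0,"tz": -0.01,"turn": 0}
  gripper: 0.7

```text
time_s: 22.15
eef_pos: [0.4795, -0.1667, 0.0656]
eef_rot: [-0.0, 0.968, -0.251, -0.0]
wrist_force: [-0.2, 0.4, 2.0]
opening: 0.699
```

Run:
```python
from m1 import *
im,d=viewer.camera("scene")
p,y=st(); print((p[:2]-rt)@rr*1e3)
cv2.imwrite("pics/s25.png",cv2.resize(im[200:320,250:350,::-1],None,fx=5,fy=5,interpolation=cv2.INTER_CUBIC))
```

```text
fit [0.5186 0.14  ] 0.1413 res [[0.5, 0.7], [1.7, -0.7], [-1.3, -0.6], [-0.9, 0.6]]
fit [ 0.4574 -0.1554] 2.6388 res [[-0.1, 0.9], [-0.4, -0.2], [-0.4, -2.0], [0.9, 1.3]]
t 22.2 p [ 0.4794 -0.1666  0.0656] yaw -0.5065 tilt [-0.0003  0.0002] F [-0.5  1.3  1. ] op 0.698 q6 -0.06
[-24.67556492  -0.82000987]
```

View pics/s25.png

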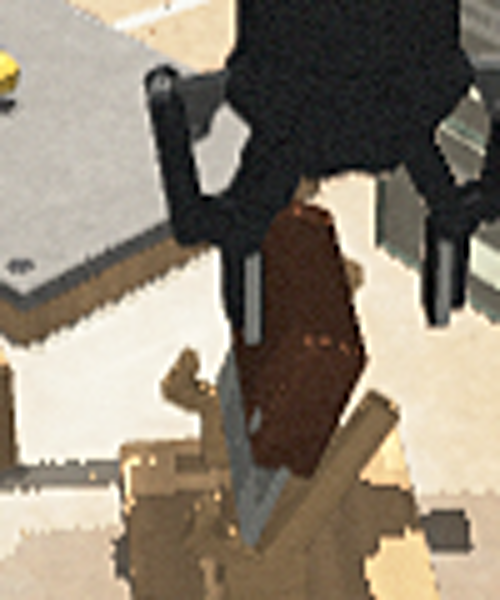

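The lean has grown and the foot is moving back towards the seat, now at (250, 545). I'll push on by a few mm.

Call:
move_arm:
  increments:
    - {"tx": 0.002,"ty": 0,"tz": 0,"turn": 0}
    - {"tx": 0.004,"ty": 0,"tz": 0,"turn": 0}
    - {"tx": 0.006,"ty": 0,"tz": 0,"turn": 0}
    - {"tx": 0.007,"ty": 0,"tz": 0,"turn": 0}
    - {"tx": 0.008,"ty": 0,"tz": 0,"turn": 0}
    - {"tx": 0.008,"ty": 0,"tz": 0,"turn": 0}

```text
time_s: 22.7
eef_pos: [0.4838, -0.169, 0.0652]
eef_rot: [-0.001, 0.968, -0.25, -0.004]
wrist_force: [-11.2, 4.1, 11.1]
opening: 0.697
```

```bash
cat > look.py <<'E'
from m1 import *
import sys
im,d=viewer.camera("scene")
p,y=st(); print((p[:2]-rt)@rr*1e3)
cv2.imwrite(f"pics/{sys.argv[1]}.png",cv2.resize(im[200:320,250:350,::-1],None,fx=5,fy=5,interpolation=cv2.INTER_CUBIC))
C=cloud("scene",d);np.save("cl.npy",C)
# scraper end face / dark red pixels: in rest frame; lean from end-face extent
hsv=cv2.cvtColor(im,cv2.COLOR_RGB2HSV); Z=C[...,2]; q=(C[...,:2]-rt)@rr
m=(np.abs(q[...,0])<70)&(q[...,1]>44)&(q[...,1]<58)&(Z>.04)&(Z<.15)&((hsv[...,0]<10)|(hsv[...,0]>170))&(hsv[...,1]>110)
X=np.c_[q[m][:,0]*1e3,Z[m]*1e3]
if len(X)>10:
    r=cv2.minAreaRect(X.astype(np.float32)); print(len(X),r)
E
python3 look.py s26
```

```text
fit [0.5186 0.14  ] 0.1413 res [[0.5, 0.7], [1.7, -0.7], [-1.3, -0.6], [-0.9, 0.6]]
fit [ 0.4574 -0.1554] 2.6388 res [[-0.1, 0.9], [-0.4, -0.2], [-0.4, -2.0], [0.9, 1.3]]
t 22.75 p [ 0.4838 -0.169   0.0652] yaw -0.5061 tilt [-0.0064  0.0034] F [-11.3   5.6  10.2] op 0.7 q6 -0.06
[-29.68353532  -0.84779908]
```

View pics/s26.png

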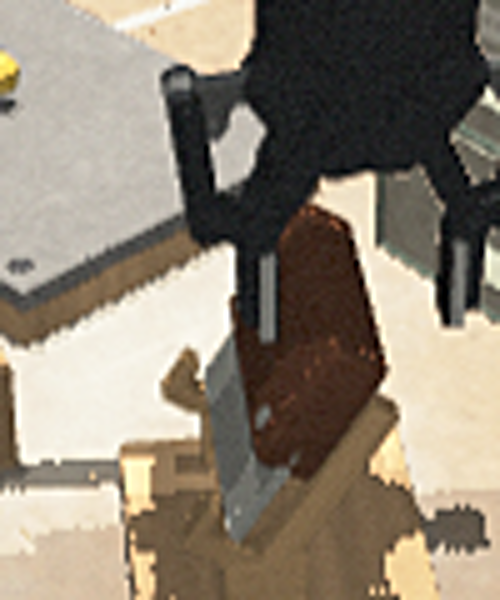

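The force rose to 12 N, the block is flush on the bars, and the foot is at (233, 540), within a few pixels of where it started. I'll back off and check that it stays.

Call:
move_arm:
  increments:
    - {"tx": -0.004,"ty": 0,"tz": 0,"turn": 0}
    - {"tx": -0.008,"ty": 0,"tz": 0,"turn": 0}
    - {"tx": -0.013,"ty": 0,"tz": 0,"turn": 0}
    - {"tx": -0.016,"ty": 0,"tz": 0,"turn": 0}
    - {"tx": -0.016,"ty": 0,"tz": 0,"turn": 0}
  gripper: 0.8

```text
time_s: 23.17
eef_pos: [0.4719, -0.1624, 0.0656]
eef_rot: [-0.0, 0.968, -0.251, -0.0]
wrist_force: [0.3, -0.2, 1.0]
opening: 0.803
```

```bash
python3 look.py s27
```

```text
fit [0.5186 0.14  ] 0.1413 res [[0.5, 0.7], [1.7, -0.7], [-1.3, -0.6], [-0.9, 0.6]]
fit [ 0.4574 -0.1554] 2.6388 res [[-0.1, 0.9], [-0.4, -0.2], [-0.4, -2.0], [0.9, 1.3]]
t 23.2167 p [ 0.4723 -0.1626  0.0657] yaw -0.5066 tilt [ 0.0002 -0.0001] F [ 0.3  0.  -0.7] op 0.801 q6 -0.06
[-16.5532173   -0.86252903]
```

View pics/s27.png

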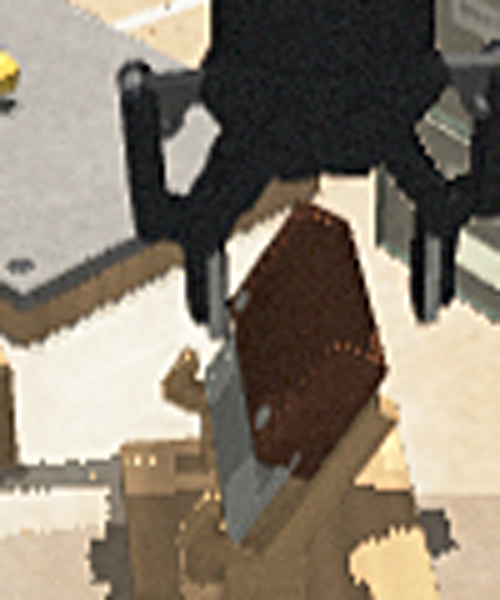

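The scraper stays flush on the bars with its foot at (233, 540), and neither finger touches it. I'll rise straight up.

Call:
move_arm:
  increments:
    - {"tx": 0,"ty": 0,"tz": -0.02,"turn": 0}
    - {"tx": 0,"ty": 0,"tz": -0.05,"turn": 0}
    - {"tx": 0,"ty": 0,"tz": -0.09,"turn": 0}
    - {"tx": 0,"ty": 0,"tz": -0.13,"turn": 0}
    - {"tx": -0.03,"ty": 0,"tz": -0.16,"turn": 0}
    - {"tx": -0.06,"ty": 0,"tz": -0.18,"turn": 0}
    - {"tx": -0.09,"ty": 0,"tz": -0.18,"turn": 0}
    - {"tx": -0.1,"ty": 0,"tz": -0.18,"turn": 0}
    - {"tx": -0.1,"ty": 0,"tz": -0.18,"turn": 0}
    - {"tx": -0.1,"ty": 0,"tz": -0.18,"turn": 0}
    - {"tx": -0.1,"ty": 0,"tz": -0.18,"turn": 0}

```text
time_s: 24.13
eef_pos: [0.3857, -0.1147, 0.2458]
eef_rot: [0.0, 0.968, -0.251, 0.0]
wrist_force: [-0.1, 0.7, 0.4]
opening: 0.803
```

Run:
```python
from m1 import *
im,d=viewer.camera("scene"); C=cloud("scene",d); st()
cv2.imwrite("pics/s28.png",im[:,:,::-1])
C0=np.load("sceneC.npy")
# same pixels compared with start
for (X,Y) in [(290,105),(365,262),(245,350),(225,420),(200,265),(325,130)]:
    u=int(X/4.8+250);v=int(Y/4.8+220);print((u,v),[(*((c[v,u,:2]-rt)@rr*1e3).round(1),round(c[v,u,2]*1e3,1)) for c in (C0,C)])
a=cv2.absdiff(im,np.load("scene0p.npy"))
both=np.hstack([np.load("scene0p.npy")[220:345,250:370],im[220:345,250:370]])
cv2.imwrite("pics/cmp.png",cv2.resize(both[:,:,::-1],None,fx=3.3,fy=3.3,interpolation=cv2.INTER_CUBIC))
for X,Y in [(112,362),(197,328),(262,313),(300,297)]:
    q=C[int(120+Y/4),int(160+X/4)]; print((X,Y),((q[:2]-pt)@pr*1e3).round(0),round(q[2]*1e3,1))
```

```text
fit [0.5186 0.14  ] 0.1413 res [[0.5, 0.7], [1.7, -0.7], [-1.3, -0.6], [-0.9, 0.6]]
fit [ 0.4574 -0.1554] 2.6388 res [[-0.1, 0.9], [-0.4, -0.2], [-0.4, -2.0], [0.9, 1.3]]
t 24.1833 p [ 0.3856 -0.1148  0.2456] yaw -0.5068 tilt [ 0. -0.] F [-0.4 -0.6 -0.3] op 0.8 q6 -0.08
(310, 241) [(np.float64(-15.8), np.float64(-47.4), np.float64(121.3)), (np.float64(-15.2), np.float64(-43.4), np.float64(123.8))]
(326, 274) [(np.float64(-30.5), np.float64(46.5), np.float64(112.9)), (np.float64(-30.5), np.float64(46.3), np.float64(112.8))]
(301, 292) [(np.float64(12.8), np.float64(47.7), np.float64(79.6)), (np.float64(10.6), np.float64(28.9), np.float64(64.5))]
(296, 307) [(np.float64(22.1), np.float64(50.3), np.float64(49.3)), (np.float64(21.8), np.float64(47.5), np.float64(46.9))]
(291, 275) [(np.float64(21.0), np.float64(-44.1), np.float64(49.3)), (np.float64(21.0), np.float64(-44.0), np.float64(49.4))]
(317, 247) [(np.float64(-26.5), np.float64(-31.3), np.float64(117.6)), (np.float64(-26.5), np.float64(-31.1), np.float64(117.7))]
(112, 362) [-62. 168.] 17.4
(197, 328) [ -0. 168.] 16.7
(262, 313) [ 38. 152.] 20.0
(300, 297) [ 70. 152.] 19.6
```

View pics/cmp.png

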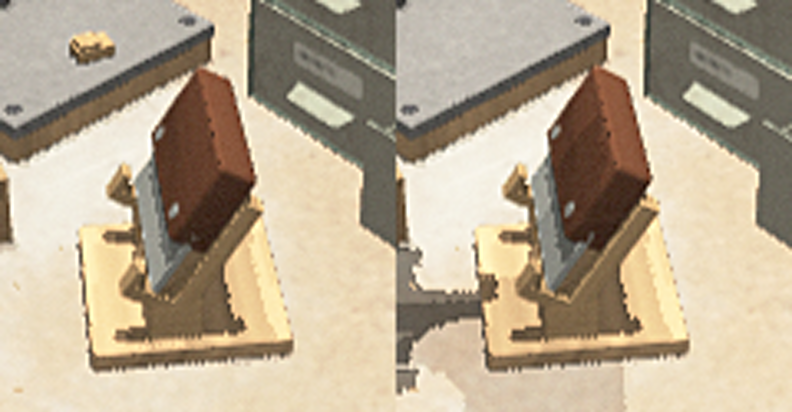

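View pics/s28.png

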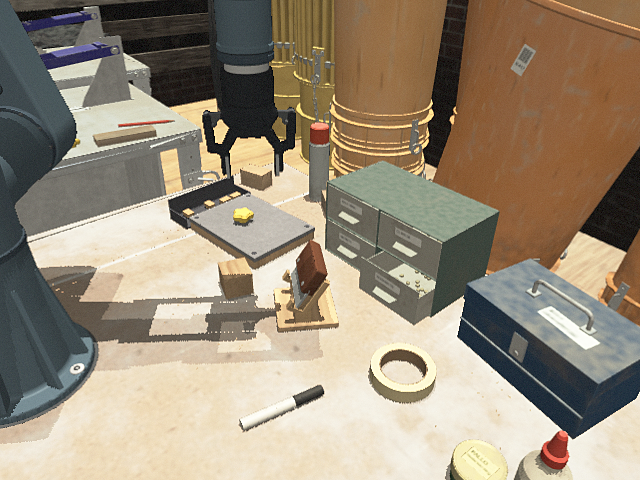

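The before/after crops match: the scraper leans as it did at the start, with points within about 1–3 mm. The full view shows four chips in the trough (180–240, 190–215) and the tape roll, block and can where they were. The arm is clear, so I'm handing in.

```bash
python3 -c "
from bench import workorder; print(workorder.hand_in())"
```

```text
the job is handed in; nothing more can be done
None
```

The job is done and handed in at about 24 s of the 72 s allowed. All four chips are in the trough and the scraper is back in its rest. No verdict was reported.

**What I did:**
- **Picking up:** the tool can't tilt, so I tipped the scraper upright with the open fingers, gripped it flush and lifted it out.
- **Chips:** I pushed chip 3 diagonally past the knob, then swept chips 2 and 3 together, then chip 4, then chip 1.
- **Returning:** I set the scraper back upright on its seat and tipped it back with one finger until it lay on the bars.

**Last checks:**
- **Chips:** the camera puts them at y ≈ 152–168 mm of the plate, with their tops at z ≈ 17–20 mm, below the plate's top.
- **Scraper:** most of the points I compared with the first picture agree within about 1–4 mm. One sampled pixel fell off the block's edge and is not comparable. My automatic lean fit found no pixels, so the lean rests on these points and the side-by-side pictures.
- **Other objects:** the tape roll, wood block and can look unmoved in the last picture; I did not measure them.
- **Robot:** it stands clear, with about zero wrist force.

**Disagreements along the way:**
- **TCP height:** the camera showed the fingertips about 27 mm above the reported TCP, so I used the camera and the measured blade edge for heights.
- **First release:** the scraper's foot slid about 9 mm down the seat. I mended this with the finger push, which reached about 16 N.

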